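Comb the washed stirring rods into close parallel rows

TASK

The washed glass stirring rods lie scattered on the ribbed draining tray. Take the toothed rake by its wooden grip, set its teeth down between the tray's ribs on the spout side of all the rods, comb the rods up to the stop bar at the other end, and press the row up snug against the bar with a light, steady push of the rake (about 5 N, never hard on the glass), so that all five lie side by side in parallel rows. Then stand the rake back on the bench beside the tray; go gently on the tray, touch the rods with nothing but the rake, and leave the other things where they are.

Things in the scene. Friction and masses are not known exactly. Their poses are not given: they have to be found in the camera images.
- tray: Fixed grey draining tray, outside 262 (x) x 432 (y) x 24 mm tall, walls 6 mm, inside 250 x 420 mm, floor 8 mm above the bench. Origin at the centre of its underside; z up; y runs along it from the stop-bar end (robot's right) to the spout end (inner face at y = +210 mm). The aluminium stop bar is clamped across it, along x, its face somewhere at y = -198 to -168 mm: not measured, to be seen or felt.
- channel (a point): A point on the tray's floor, in the middle channel, 30 mm from the spout end (tray y = 180 mm); axes as the tray's. Straight half-round ribs 15 mm wide and 4 mm high (tops 12 mm above the bench) run the whole length along y at x = +-12, +-36, ... +-108 mm of the tray; the channels between them, 9 mm wide at the floor, are centred at x = 0, +-24, ... +-96 mm. All stiff.
- rod1: Loose glass stirring rod, one of five alike: 10 mm thick, 160 mm long, round ends, 24 to 38 g. Origin at the middle of its axis; x along the rod (either end); y and z turn as it rolls. It lies across the ribs, axis 17 mm above the bench, rolls stiffly and stays where left. This one lies nearest the stop bar at the start.
- rod2: Glass stirring rod like rod1, second from the stop bar at the start. The rods start up to 26 degrees askew of the tray's x, within 8 mm of its middle in x, not touching one another; the 60 mm nearest the spout end is free. Five side by side take 50 mm; pressed up to the bar the row yields about 0.3 mm per newton.
- rod3: Glass stirring rod like rod1, third from the stop bar at the start. The rods start up to 26 degrees askew of the tray's x, within 8 mm of its middle in x, not touching one another; the 60 mm nearest the spout end is free. Five side by side take 50 mm; pressed up to the bar the row yields about 0.3 mm per newton.
- rod4: Glass stirring rod like rod1, fourth from the stop bar at the start. The rods start up to 26 degrees askew of the tray's x, within 8 mm of its middle in x, not touching one another; the 60 mm nearest the spout end is free. Five side by side take 50 mm; pressed up to the bar the row yields about 0.3 mm per newton.
- rod5: Glass stirring rod like rod1, fifth and farthest from the stop bar at the start. The rods start up to 26 degrees askew of the tray's x, within 8 mm of its middle in x, not touching one another; the 60 mm nearest the spout end is free. Five side by side take 50 mm; pressed up to the bar the row yields about 0.3 mm per newton.
- rake: Loose hand rake, 220 g, standing on the bench on its teeth and legs. Origin under the middle of the grip at the height of the teeth's tips; z up. Steel bar 164 (x) x 38 (y) mm, z = 26 to 32 mm. In use its y axis points the same way as the tray's (teeth leading to the stop bar); it starts within 35 degrees of that. It need not be turned round.
- teeth (a point): Tip of the middle tooth; axes as the rake's. Seven round blunt steel teeth 8 mm thick, tips round, stand in a row 12 mm to the -y side of the rake's origin at x = 0, +-24, +-48, +-72 mm, so all fit the tray's channels at once; front faces at rake y = -16 mm. Two like legs stand behind at x = +-48 mm, y = +14 mm, in line with the teeth there.
- grip (a point): Point to grasp: on the upright wooden grip, 82 mm above the teeth's tips; axes as the rake's. The grip is a block 32 (x) x 22 (y) mm straight above the origin, from z = 32 to 104 mm of the rake; a brass ferrule 40 x 30 mm surrounds its foot up to z = 40 mm.
- microscope: Bystander: dark grey microscope, 3.2 kg, about 380 mm tall on a 170 x 150 mm foot, left of the tray; origin at the centre of the foot's underside.
- beaker: Bystander: empty glass beaker, 72 mm across and 95 mm tall, beyond the rake on the right; origin at the centre of its underside.
- slide_box: Bystander: flat wooden box for slides, 70 x 160 x 34 mm, beyond the tray; origin at the centre of its underside.
Mind the look-alikes: they are no part of the job. What is shaped like the rod4 but orange is not meant. Leave any purple look-alike of the rod2 alone.

How it is judged:
On the way, in this order (a step that is already met when the one before it is completed fails the run):
1. the rake stands in the tray on the spout side of all the rods, its teeth down in the channels between the ribs (tips within 1.5 mm of the tray's inner floor) (z of rake in the frame of tray below 0.0095 m and y of rake in the frame of tray above 0.1 m and angle between the y axis of rake and the y axis of tray, either way round below 0.08 rad and y of each of rod1, rod2, rod3, rod4, rod5 in the frame of rake below -0.012 m), for 0.1 s.
2. the rake, its teeth still down between the ribs, presses the close row (no more than 5 mm of gaps) up against the stop bar with at least 3 N (y of each of rod1, rod2, rod3, rod4, rod5 in the frame of tray below -0.117 m and z of each of rod1, rod2, rod3, rod4, rod5 in the frame of tray below 0.022 m and angle between the x axis of each of rod1, rod2, rod3, rod4, rod5 and the x axis of tray, either way round below 0.06 rad and distance between rod1 and rod2 below 0.052 m and distance between each of rod1, rod2 and rod3 below 0.052 m and distance between each of rod1, rod2, rod3 and rod4 below 0.052 m and distance between each of rod1, rod2, rod3, rod4 and rod5 below 0.052 m and y of each of rod1, rod2, rod3, rod4, rod5 in the frame of rake above -0.066 m and z of rake in the frame of tray below 0.0115 m and (contact force between rake and rod1 above 3 N or contact force between rake and rod2 above 3 N or contact force between rake and rod3 above 3 N or contact force between rake and rod4 above 3 N or contact force between rake and rod5 above 3 N)), for 0.2 s.
At the end, for the whole second after the job is handed in: All five rods lie in one layer on the ribs as a close row at the stop bar (no two centres over 52 mm apart, all at tray y below -117 mm), each within 0.06 rad of the tray's x; the rake stands still and upright (within 0.08 rad) on the bench, outside the tray (y of each of rod1, rod2, rod3, rod4, rod5 in the frame of tray below -0.117 m and z of each of rod1, rod2, rod3, rod4, rod5 in the frame of tray below 0.022 m and angle between the x axis of each of rod1, rod2, rod3, rod4, rod5 and the x axis of tray, either way round below 0.06 rad and distance between rod1 and rod2 below 0.052 m and distance between each of rod1, rod2 and rod3 below 0.052 m and distance between each of rod1, rod2, rod3 and rod4 below 0.052 m and distance between each of rod1, rod2, rod3, rod4 and rod5 below 0.052 m and height (world z) of rake below 0.004 m and angle between rake's own z axis and vertical below 0.08 rad and linear speed of each of rake, rod1, rod2, rod3, rod4, rod5 below 0.01 m/s); the robot touches nothing.
It fails at once if the rake presses on a rod with more than 15 N (contact force between rake and rod1 above 15 N or contact force between rake and rod2 above 15 N or contact force between rake and rod3 above 15 N or contact force between rake and rod4 above 15 N or contact force between rake and rod5 above 15 N).
It fails at once if the rake presses on the tray with more than 20 N (contact force between rake and tray above 20 N).
It fails at once if the gripper or arm touches a rod (contact force between any of the fingers, the arm and rod1 above 0.5 N or contact force between any of the fingers, the arm and rod2 above 0.5 N or contact force between any of the fingers, the arm and rod3 above 0.5 N or contact force between any of the fingers, the arm and rod4 above 0.5 N or contact force between any of the fingers, the arm and rod5 above 0.5 N).
It fails at once if the microscope, beaker or slide box is shoved more than 20 mm (distance of any of microscope, beaker, slide_box from where it was at the start of the episode above 0.02 m).
It also fails if it takes over 72 s, if anything falls off the work surface, if the arm or the gripper's body presses on something with over 40 N, if the wrist force passes 120 N, or if a joint passes its speed limit or range.

ROBOT

A 7-joint arm with a two-finger parallel gripper is mounted at the origin on the work surface. World frame = base frame: x ahead of the robot, y to its left, z up, the work surface at z = 0. Lengths are in m, angles in rad, forces in N, time in s.
With the tool pointing down it reaches from about 0.4 to 0.85 m from the base axis. Payload 10.4 kg.
Tool frame: the origin (TCP) lies between the finger pads; the fingertips stand tips_ahead ahead of it and the grasp point (between the pads) lies 11 mm behind it (tips_ahead is the distance from the TCP to the fingertips, in m); z points along the fingers, x is the direction in which the jaws open and shut, and the axes are right-handed (so a half turn about z gives the same grasp; the last joint's range is limited). The gripper opens to 87 mm and grips with 3 to 60 N. Pads are 19 mm wide; open, the fingers measure 117 mm over their backs; the gripper's body (75 mm by 190 mm) begins 51 mm behind the grasp point.
Start: joints at [1.176, 0.332, -0.065, 1.46, 0.022, 1.35, -0.088], TCP at [0.227, -0.582, 0.231] pointing down, gripper open.
Joint ranges: [-2.6, 2.6], [-0.5, 2.12], [-1.47, 1.34], [0.16, 2.42], [-1.27, 4.41], [0.06, 2.06], [-2.6, 2.6]. Speed limits (rad/s): [2.22, 2.22, 2.79, 2.79, 3.14, 3.14, 3.14].

INTERFACE

Orientations are given as a unit quaternion [x, y, z, w].
In Python, from bench import read_state, camera, close_job, tips_ahead gives the robot as it stands.
- The arm moves only by the tool arm_command, never from a script. Its argument "commands" is a list that holds one entry, the list of rows, each a list of 7 numbers: the turn, a rotation vector about the tool's x, y, z in rad, then the shift along the tool's x, y, z in m, then the opening in per cent of the stroke, from 0 (shut) to 100 (fully open). In form: [[[rx, ry, rz, x, y, z, claw], ...]]. A call has 1 to 20 rows; each row shifts and turns the commanded pose from where the row before left it, along the tool's axes as they then stand; what a row does not reach is not made up. A row lasts 1/8 s, in which the tool goes at most 62.5 mm and 10.7 degrees, less where a joint would pass 70% of its speed; a pose out of reach is approached as far as the arm can. A call with a gripper value outside its range is refused whole. The fingers move at their own pace and stop on an object; "newtons" is the grip in N (left out, the last holds). Time passes only in rows, so rows that do not move let the fingers close. It gives the time, the measured TCP pose, the force and the opening at its end, in the units of the state.
- read_state(): the state, without advancing time (a new reading comes with each control period).
- camera(name): name is "scene" or "top" or "wrist"; returns a dict with "frame" (400x640x3 uint8, red, green, blue), "vfov" (degrees; the focal length in pixels is half the picture's height over the tangent of half this angle, whatever the lens; pixels are square), "cx", "cy" (the principal point, pixels), "R" (3x3) and "t" (3): a world point X has camera coordinates R X + t. Camera axes: x right, y down, z forward; pixel columns grow to the right and rows downward; lengths in m; the calibration is good to about 2 mm. A picture is of the moment at which its call begins. There is no depth.
- close_job(): hands the job in, once; it reports no verdict.
The state is a dict: "time": time; "joint_positions": joint angles; "joint_vel": joint speeds; "joint_torque": joint torques, N m; "ee_pos": TCP position; "eef_rot": TCP orientation; "ft_force": force on the tool from outside, world axes, zero at the start; "torque": the same for the moment, N m; "width": finger opening in m.
Only numpy, scipy, OpenCV 4.12 (cv2) and the standard library are available. Lean on these libraries where they do the work, as an engineer would, in place of code of your own. Each camera call takes 0.05 s, during which the arm holds its last target.

## Working session

There is one attempt and no reset: what is moved stays moved. The work goes in short steps, Python scripts to look and compute and a tool call to move; the robot and the scene stay as the last step left them, time stands still between calls to the robot, and variables do not carry over. Pictures are saved under pics/ and viewed, and the job is handed in when it is done.

Besides the shell and the picture viewer there is one more tool, called after "Emit:" as name(argument=value, ...) on one line, values as JSON. arm_command: Moves the arm, as the interface text tells. Its arguments: {"type":"object","properties":{"commands":{"type":"array"},"newtons":{"type":"number"}},"required":["commands"]}

```bash
mkdir -p pics; ls
python3 - <<'E'
from bench import *
import cv2
s=read_state(); print({k:(v if not hasattr(v,'round') or isinstance(v,float) else v.round(4)) for k,v in s.items()}); print(tips_ahead)
for n in ['scene','top','wrist']:
    c=camera(n); cv2.imwrite(f'pics/{n}0.png',c['frame'][:,:,::-1]); print(n,c['vfov'],c['cx'],c['cy'],c['R'],c['t'])
E
```

```text
pics
{'time': 0.0, 'joint_positions': array([ 1.1764,  0.3329, -0.0647,  1.4609,  0.0216,  1.3499, -0.0885]), 'joint_vel': array([-0.001 ,  0.0018,  0.002 , -0.0014,  0.0008,  0.0011,  0.0004]), 'joint_torque': array([-5.00000e-04, -6.23247e+01,  2.39000e-02, -3.89910e+01,
       -6.13000e-02,  3.94000e-02,  0.00000e+00]), 'ee_pos': array([ 0.2269, -0.5819,  0.2297]), 'eef_rot': array([ 8.256e-01, -5.642e-01, -6.000e-04, -4.000e-04]), 'ft_force': array([0.5456, 0.696 , 0.6508]), 'torque': array([0.0193, 0.0387, 0.0576]), 'width': 0.08680452789848533}
0.008
scene 48.407569989574064 322.5653152517986 204.5937655966203 [[-0.88373203  0.46786582 -0.01092142]
 [ 0.3170606   0.58139135 -0.74930413]
 [-0.34422417 -0.66564681 -0.66213597]] [ 0.456465   -0.12953847  1.60976999]
top 50.32402155093874 324.03298455100355 196.9675117376581 [[ 0.01442607 -0.99978969  0.01457644]
 [-0.98651082 -0.01660876 -0.16285133]
 [ 0.16305918 -0.01203051 -0.98654294]] [0.02041453 0.55705382 1.12337155]
wrist 64.90020127492207 317.07236711623324 194.04758055720131 [[ 3.62999307e-01 -9.31789030e-01 -8.40449975e-04]
 [-8.99652697e-01 -3.50714434e-01  2.60046939e-01]
 [-2.42603643e-01 -9.36407458e-02 -9.65595610e-01]] [-0.62481944 -0.03075745  0.39040498]
```

View pics/scene0.png

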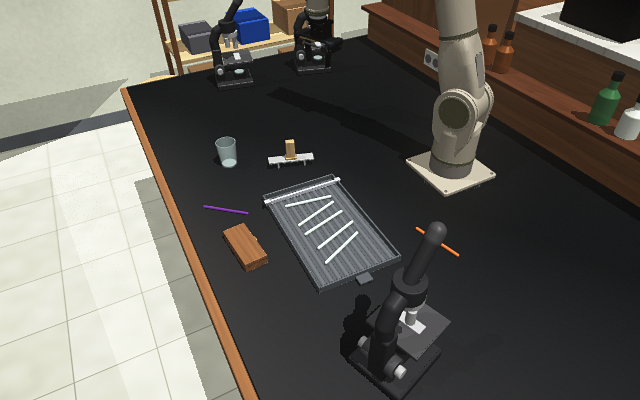

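View pics/top0.png

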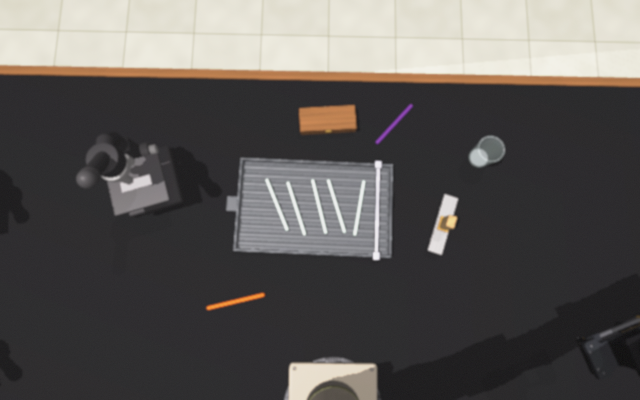

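View pics/wrist0.png

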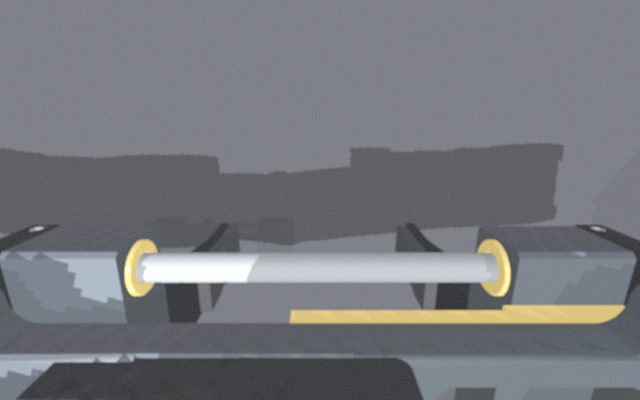

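The top view shows five white rods at about (277,205), (296,208), (319,207), (336,206) and (359,208). The stop bar is at (377,211), and the spout is at (232,203), on the left. The rake is at (443,224), with its grip leaning to about (449,222) in perspective. Look-alikes: the orange rod at (235,301) and the purple one at (394,124). Neither is part of the job, and only the white rods in the tray are wanted. The only rake-like object is the one at (443,224). Next I'll look at it in a close crop and measure.

```bash
cat > h.py <<'E'
import numpy as np, cv2
from bench import *
def ray(c,uv):
    f=c['frame'].shape[0]/2/np.tan(np.radians(c['vfov'])/2)
    R=np.array(c['R']);t=np.array(c['t'])
    o=-R.T@t; d=R.T@np.array([(uv[0]-c['cx'])/f,(uv[1]-c['cy'])/f,1]); return o,d
def onz(c,uv,z):
    o,d=ray(c,uv); return o+d*(z-o[2])/d[2]
def proj(c,X):
    f=c['frame'].shape[0]/2/np.tan(np.radians(c['vfov'])/2)
    p=np.array(c['R'])@np.array(X)+c['t']; return p[:2]/p[2]*f+[c['cx'],c['cy']]
E
python3 - <<'E'
from h import *
c=camera('top'); F=c['frame'][:,:,::-1].copy()
a=cv2.resize(F[145:270,220:400],None,fx=4.4,fy=4.4,interpolation=cv2.INTER_CUBIC); cv2.imwrite('pics/ctray.png',a)
b=cv2.resize(F[180:270,400:490],None,fx=6,fy=6,interpolation=cv2.INTER_CUBIC); cv2.imwrite('pics/crake.png',b)
hsv=cv2.cvtColor(F,cv2.COLOR_BGR2HSV)
m=((hsv[...,2]>150)&(hsv[...,1]<60)).astype(np.uint8)*255
m[:150]=0;m[265:]=0
n,l,st,ce=cv2.connectedComponentsWithStats(m)
for i in range(1,n):
    if st[i,4]<40: continue
    ys,xs=np.where(l==i); z=0.017 if xs.mean()<370 else 0.032
    P=np.array([onz(c,(x,y),z)[:2] for x,y in zip(xs,ys)])
    (cx,cy),(w,h),an=cv2.minAreaRect(np.float32(P*1000))
    bx=cv2.boxPoints(((cx,cy),(w,h),an))
    e,V=np.linalg.eigh(np.cov(P.T)); v=V[:,1]; v=v*np.sign(v[0])
    print(st[i],ce[i].round(1),'mean',(P.mean(0)*1000).round(1),'rect',cx,cy,w,h,'ang of long axis',np.degrees(np.arctan2(v[1],v[0])).round(2))
E
```

```text
[470 150  18  16 237] [478.5 157.3] mean [ 680.4 -407.6] rect 679.7822265625 -407.52471923828125 43.79255676269531 49.041683197021484 ang of long axis 88.03
[372 161  10  99 543] [376.6 210.6] mean [ 524.1 -117.2] rect 527.3909301757812 -117.04341888427734 19.92059898376465 274.56402587890625 ang of long axis -1.61
[246 166  90   6 156] [289.3 168.9] mean [640.6 128.5] rect 640.2944946289062 125.08924865722656 252.9430389404297 5.669816493988037 ang of long axis 88.49
[337 171  36   2  43] [353.9 171.6] mean [636.  -55.2] rect 636.2530517578125 -56.853336334228516 2.9116568565368652 99.6292953491211 ang of long axis 88.8
[120 175  32  18 322] [135.7 183.6] mean [590.6 558.3] rect 591.6213989257812 559.890869140625 33.60615921020508 87.20677947998047 ang of long axis -70.42
[ 240  175  131   65 2817] [301.3 208.1] mean [529.2  91.9] rect 532.2750244140625 79.39105987548828 356.9110412597656 172.65126037597656 ang of long axis -88.8
[105 176  15   5  42] [112.5 178.3] mean [604.6 624.6] rect 603.829345703125 625.4517822265625 10.036101341247559 39.084476470947266 ang of long axis -79.69
[428 194  30  61 660] [442.  224.5] mean [ 487.7 -297.8] rect 489.6005554199219 -299.54718017578125 39.581459045410156 164.3665313720703 ang of long axis -17.66
[228 198   9  12  74] [231.8 203.9] mean [537.4 286.4] rect 538.4344482421875 284.5773010253906 23.718982696533203 29.052940368652344 ang of long axis 15.72
[241 237  48   4  82] [262.3 238.9] mean [441.1 197.5] rect 440.6485290527344 191.6280517578125 130.05284118652344 5.349706172943115 ang of long axis 88.17
[240 242 115   7 215] [288.8 244.8] mean [426.1 124. ] rect 425.3836669921875 101.30620574951172 314.88812255859375 6.312402248382568 ang of long axis 88.45
```

View pics/ctray.png

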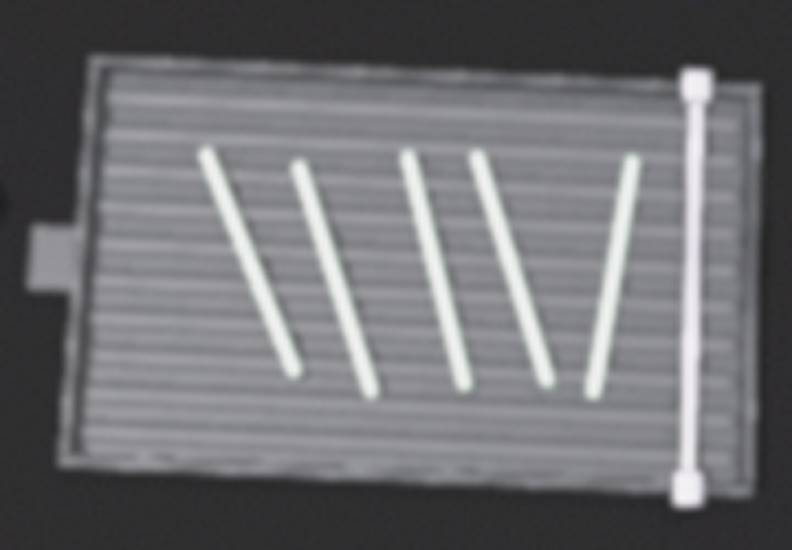

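View pics/crake.png

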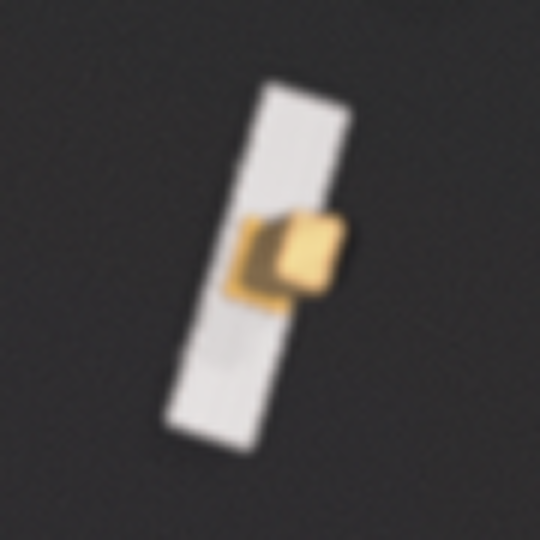

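The crop confirms the rake: a steel bar with a wooden block on a brass ferrule, all centred on each other. Next I'll measure the tray frame and the rake precisely.

```bash
cat > meas.py <<'E'
from h import *
def tray(c):
    F=c['frame'][:,:,::-1]; g=cv2.GaussianBlur(cv2.cvtColor(F,cv2.COLOR_BGR2GRAY),(3,3),0)
    m=(g>68).astype(np.uint8)*255; m[:147]=0; m[268:]=0; m[:,:236]=0; m[:,400:]=0
    m=cv2.morphologyEx(m,cv2.MORPH_CLOSE,np.ones((7,7)))
    cs,_=cv2.findContours(m,cv2.RETR_EXTERNAL,cv2.CHAIN_APPROX_NONE)
    k=max(cs,key=cv2.contourArea)[:,0]
    P=np.array([onz(c,p,0.024)[:2] for p in k])*1000
    return m,k,P
def line(P):
    vx,vy,x,y=cv2.fitLine(np.float32(P),cv2.DIST_HUBER,0,.01,.01)[:,0]; return np.array([x,y]),np.array([vx,vy])
def isect(a,b):
    A=np.array([a[1],-b[1]]).T; s=np.linalg.solve(A,b[0]-a[0]); return a[0]+s[0]*a[1]
E
python3 - <<'E'
from meas import *
c=camera('top')
m,k,P=tray(c)
v=cv2.cvtColor(m,cv2.COLOR_GRAY2BGR); cv2.imwrite('pics/m1.png',v[140:280,220:410])
print(P.min(0),P.max(0))
r=cv2.minAreaRect(np.float32(P)); print(r)
# edges in rotated frame
ang=np.radians(-1.5); ex=np.array([np.cos(ang),np.sin(ang)]); ey=np.array([-ex[1],ex[0]])
C=np.array(r[0]); q=(P-C)@np.array([ex,ey]).T
E={}
for n,s in dict(xp=(abs(q[:,1])<150)&(q[:,0]>80),xm=(abs(q[:,1])<100)&(q[:,0]<-80),yp=(abs(q[:,0])<100)&(q[:,1]>150),ym=(abs(q[:,0])<100)&(q[:,1]<-150)).items():
    E[n]=line(P[s]); print(n,s.sum(),E[n], np.degrees(np.arctan(E[n][1][1]/E[n][1][0])))
cor=[isect(E[a],E[b]) for a,b in (('xp','yp'),('xp','ym'),('xm','ym'),('xm','yp'))]
print(cor,np.mean(cor,0)); print([np.linalg.norm(cor[i]-cor[i-1]) for i in range(4)])
# rake
F=c['frame'][:,:,::-1];hsv=cv2.cvtColor(F,cv2.COLOR_BGR2HSV)
w=((hsv[...,2]>135)&(hsv[...,1]<70)).astype(np.uint8); yl=((hsv[...,1]>80)&(hsv[...,2]>110)).astype(np.uint8)
for mm,z in ((w,.032),(yl,.104)):
    mm[:185]=0;mm[265:]=0;mm[:,:410]=0;mm[:,465:]=0
    ys,xs=np.where(mm); Q=np.float32([onz(c,p,z)[:2]*1000 for p in zip(xs,ys)]); print(len(xs),cv2.minAreaRect(Q))
for X in ([.4896,-.2995,.032],[.4896,-.2995,.104],[.4896,-.2995,.0]): print(proj(c,X))
E
```

```text
[ 385.17624926 -165.58797265] [672.28315503 274.69722974]
((533.76806640625, 56.35313415527344), (438.26861572265625, 287.3574523925781), 88.35846710205078)
xp 105 (array([665.9588  ,  52.209766], dtype=float32), array([0.02679404, 0.999641  ], dtype=float32)) 88.46462
xm 73 (array([400.49573,  59.84343], dtype=float32), array([0.02852585, 0.9995931 ], dtype=float32)) 88.365364
yp 71 (array([532.6889, 271.852 ], dtype=float32), array([0.9998548 , 0.01704113], dtype=float32)) 0.97643214
ym 71 (array([ 518.7958 , -161.15369], dtype=float32), array([ 0.9999324 , -0.01162789], dtype=float32)) -0.66624403
[array([671.9096 , 274.22482], dtype=float32), array([ 660.1958 , -162.79799], dtype=float32), array([ 394.23038, -159.70515], dtype=float32), array([406.48453, 269.701  ], dtype=float32)] [533.2051    55.355667]
[np.float32(265.46365), np.float32(437.17978), np.float32(265.9834), np.float32(429.58096)]
706 ((489.56243896484375, -299.6485290527344), (40.90204620361328, 166.21153259277344), 71.91326141357422)
237 ((482.7828063964844, -291.0895690917969), (38.98530197143555, 50.84372329711914), 0.9262702465057373)
[442.63337381 223.71073695]
[450.66731826 220.91009357]
[439.36630074 224.84964282]
```

View pics/m1.png

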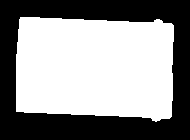

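```bash
cat >> h.py <<'E'
from scipy.spatial.transform import Rotation as Ro
def go(target,yawx=None):
    s=read_state(); R=Ro.from_quat(s['eef_rot']).as_matrix(); d=R.T@(np.array(target)-s['ee_pos'])
    y=np.degrees(np.arctan2(R[1,0],R[0,0]))
    # full rotvec to a straight-down tool with x at yawx
    out={'shift':d.round(4),'yaw':y.round(2),'tilt':np.degrees(np.arccos(-R[2,2])).round(2)}
    if yawx is not None:
        a=np.radians(yawx); x=np.array([np.cos(a),np.sin(a),0]); z=np.array([0,0,-1.]); T=np.array([x,np.cross(z,x),z]).T
        out['turn']=Ro.from_matrix(R.T@T).as_rotvec().round(4)
        out['shift_after_turn']=(T.T@(np.array(target)-s['ee_pos'])).round(4)
    print(out, 't',s['time'],'p',s['ee_pos'].round(4),'F',s['ft_force'].round(2),'M',s['torque'].round(2),'w',round(s['width'],4))
E
python3 -c "
from h import *
go([.4896,-.2996,.16],-108.1)"
```

```text
{'shift': array([-0.1678, -0.3473,  0.0703]), 'yaw': np.float64(-68.7), 'tilt': np.float64(0.04), 'turn': array([2.000e-04, 6.000e-04, 6.877e-01]), 'shift_after_turn': array([-0.3501, -0.1618,  0.0702])} t 0.25 p [ 0.227  -0.5821  0.2302] F [ 0.08 -0.11  0.09] M [-0.02  0.    0.02] w 0.0873
```

Emit:
arm_command(commands=[[[0,0,0.172,0,0,0,100],[0,0,0.172,0,0,0,100],[0,0,0.172,0,0,0,100],[0,0,0.172,0,0,0,100],[0,0,0,-0.044,-0.02,0.009,100],[0,0,0,-0.044,-0.02,0.009,100],[0,0,0,-0.044,-0.02,0.009,100],[0,0,0,-0.044,-0.02,0.009,100],[0,0,0,-0.044,-0.02,0.009,100],[0,0,0,-0.044,-0.02,0.009,100],[0,0,0,-0.044,-0.02,0.008,100],[0,0,0,-0.042,-0.022,0.008,100],[0,0,0,0,0,0,100],[0,0,0,0,0,0,100]]])

```text
time: 2.0
ee_pos: [0.4895, -0.3005, 0.1605]
eef_rot: [-0.587, 0.81, 0.0, -0.0]
ft_force: [-0.2, -0.6, 0.1]
width: 0.0868
```

Run:
```python
from h import *
go([.4896,-.2996,.071],-108.1)
c=camera('wrist'); cv2.imwrite('pics/w1.png',c['frame'][:,:,::-1])
for X in ([.4896,-.2996,.104],[.4896,-.2996,.04],[.4896,-.2996,.0]): print(proj(c,X))
```

```text
{'shift': array([-0.001 ,  0.0001,  0.0895]), 'yaw': np.float64(-108.13), 'tilt': np.float64(0.03), 'turn': array([ 0.0004, -0.0005, -0.0005]), 'shift_after_turn': array([-0.0009,  0.0002,  0.0895])} t 2.0 p [ 0.4895 -0.3005  0.1605] F [-0.21 -0.63  0.06] M [ 0.03  0.12 -0.06] w 0.0868
[316.00416148 214.59205006]
[316.16661526 191.71390257]
[316.23657169 181.86203183]
```

View pics/w1.png

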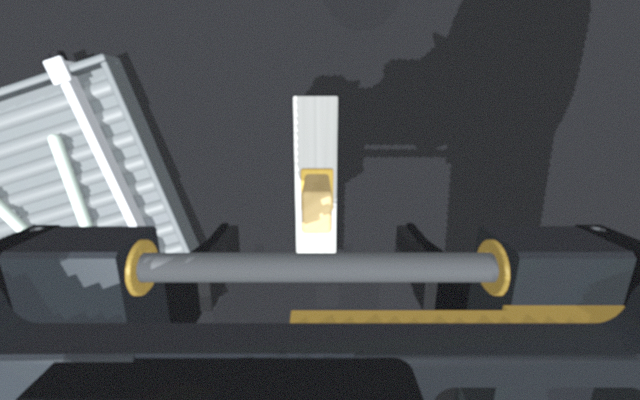

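The wrist view shows the rake's bar straight up the picture at columns 294–338, with the grip top around (317,212). My prediction for the grip top was (316,215), so the grasp pose agrees. I'll descend and grip.

Emit:
arm_command(commands=[[[0,0,0,-0.001,0,0.02,100],[0,0,0,0,0,0.025,100],[0,0,0,0,0,0.025,100],[0,0,0,0,0,0.019,100],[0,0,0,0,0,0,100],[0,0,0,0,0,0,50],[0,0,0,0,0,0,15],[0,0,0,0,0,0,10],[0,0,0,0,0,0,10],[0,0,0,0,0,0,10],[0,0,0,0,0,0,10]]], newtons=45)

```text
time: 3.42
ee_pos: [0.4902, -0.2991, 0.0716]
eef_rot: [-0.587, 0.81, -0.0, 0.0]
ft_force: [-0.4, -0.5, -0.3]
width: 0.0351
```

Run:
```python
from h import *
go([.4896,-.2996,.071],-108.1)
```

```text
{'shift': array([0.0007, 0.0004, 0.0006]), 'yaw': np.float64(-108.11), 'tilt': np.float64(0.0), 'turn': array([-0.0001, -0.    , -0.0002]), 'shift_after_turn': array([0.0007, 0.0004, 0.0006])} t 3.425 p [ 0.4902 -0.2991  0.0716] F [-0.43 -0.5  -0.29] M [ 0.05  0.03 -0.02] w 0.0351
```

Emit:
arm_command(commands=[[[0,0,0,0,0,0,0],[0,0,0,0,0,0,0],[0,0,0,0,0,0,0],[0,0,0,0,0,0,0],[0,0,0,0,0,0,0],[0,0,0,0,0,0,0]]], newtons=45)

```text
time: 4.18
ee_pos: [0.4902, -0.2991, 0.0715]
eef_rot: [-0.587, 0.81, 0.0, -0.0]
ft_force: [0.2, -0.1, -0.5]
width: 0.0216
```

Run:
```python
from h import *
go([.4896,-.2996,.071],-108.1)
```

```text
{'shift': array([0.0007, 0.0004, 0.0005]), 'yaw': np.float64(-108.12), 'tilt': np.float64(0.0), 'turn': array([ 0.0001, -0.    , -0.0003]), 'shift_after_turn': array([0.0007, 0.0004, 0.0005])} t 4.175 p [ 0.4902 -0.2991  0.0715] F [ 0.16 -0.07 -0.47] M [-0.05  0.   -0.03] w 0.0216
```

Emit:
arm_command(commands=[[[0,0,0,0,0,-0.02,0],[0,0,0,0,0,-0.04,0],[0,0,0,0,0,-0.03,0],[0,0,-0.145,0,0,0,0],[0,0,-0.143,0,0,0,0],[0,0,0,0,0,0,0]]])

```text
time: 4.92
ee_pos: [0.49, -0.299, 0.1613]
eef_rot: [-0.697, 0.717, 0.0, -0.0]
ft_force: [0.4, -0.5, -2.8]
width: 0.0218
```

Run:
```python
from h import *
go([.5382,.2354,.161],-91.58)
```

```text
{'shift': array([-5.356e-01, -3.270e-02,  4.000e-04]), 'yaw': np.float64(-91.67), 'tilt': np.float64(0.03), 'turn': array([ 0.0004,  0.0003, -0.0015]), 'shift_after_turn': array([-5.355e-01, -3.350e-02,  3.000e-04])} t 4.925 p [ 0.49   -0.299   0.1613] F [ 0.38 -0.53 -2.79] M [ 0.01  0.03 -0.  ] w 0.0218
```

Emit:
arm_command(commands=[[[0,0,-0.0015,-0.02,-0.0013,0,0],[0,0,0,-0.035,-0.002,0,0],[0,0,0,-0.04,-0.0025,0,0],[0,0,0,-0.045,-0.0028,0,0],[0,0,0,-0.045,-0.0028,0,0],[0,0,0,-0.045,-0.0028,0,0],[0,0,0,-0.045,-0.0028,0,0],[0,0,0,-0.045,-0.0028,0,0],[0,0,0,-0.045,-0.0028,0,0],[0,0,0,-0.045,-0.0028,0,0],[0,0,0,-0.045,-0.0028,0,0],[0,0,0,-0.04,-0.0025,0,0],[0,0,0,-0.027,-0.0023,0,0],[0,0,0,-0.013,-0.001,0,0],[0,0,0,0,0,0,0],[0,0,0,0,0,0,0]]])

```text
time: 6.92
ee_pos: [0.5386, 0.2334, 0.1614]
eef_rot: [-0.697, 0.717, -0.0, -0.0]
ft_force: [-0.3, -0.1, -2.5]
width: 0.0222
```

Run:
```python
from h import *
go([.5382,.2354,.105],-91.58)
for n in ['scene','top','wrist']:
    c=camera(n); cv2.imwrite(f'pics/{n}2.png',c['frame'][:,:,::-1])
    if n=='scene': cv2.imwrite('pics/scene2c.png',cv2.resize(c['frame'][160:310,240:420,::-1],None,fx=4,fy=4,interpolation=cv2.INTER_CUBIC))
```

```text
{'shift': array([-0.002 ,  0.0005,  0.0564]), 'yaw': np.float64(-91.64), 'tilt': np.float64(0.06), 'turn': array([-0.   , -0.001, -0.001]), 'shift_after_turn': array([-0.002 ,  0.0005,  0.0564])} t 6.925 p [0.5386 0.2334 0.1614] F [-0.26 -0.1  -2.53] M [ 0.01 -0.    0.03] w 0.0222
```

View pics/wrist2.png

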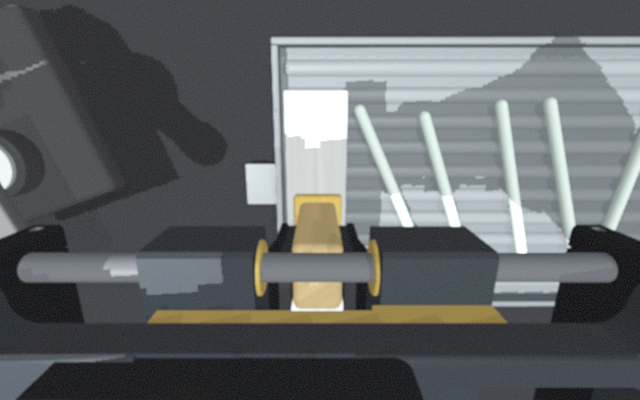

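View pics/scene2c.png

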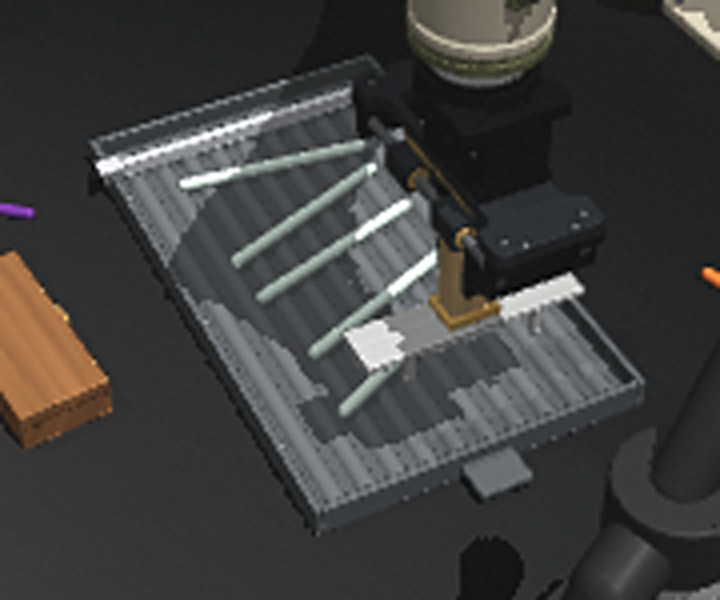

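View pics/top2.png

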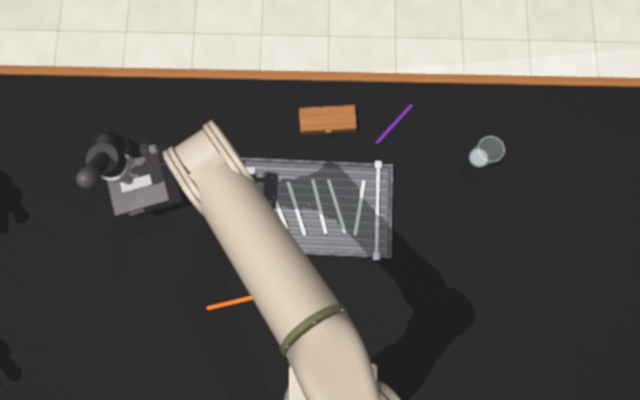

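The wrist view shows the rake over the spout end: bar at columns 285–347, tray spout wall at column ~275, and all rods to the right from column 355. I'll go lower for a relative fit check.

Emit:
arm_command(commands=[[[0,0,-0.001,-0.001,0.0005,0.02,0],[0,0,0,0,0,0.025,0],[0,0,0,0,0,0.013,0],[0,0,0,0,0,0,0],[0,0,0,0,0,0,0]]])

```text
time: 7.7
ee_pos: [0.5384, 0.2361, 0.1042]
eef_rot: [-0.698, 0.716, -0.0, 0.0]
ft_force: [0.2, 0.2, -2.3]
width: 0.0216
```

Run:
```python
from h import *
go([.5382,.2354,.105],-91.58)
for n in ['scene','wrist']:
    c=camera(n); cv2.imwrite(f'pics/{n}3.png',c['frame'][:,:,::-1]); np.save(f'{n}3.npy',c,allow_pickle=True)
    if n=='scene': cv2.imwrite('pics/scene3c.png',cv2.resize(c['frame'][210:310,300:420,::-1],None,fx=6,fy=6,interpolation=cv2.INTER_CUBIC))
```

```text
{'shift': array([ 0.0007,  0.0002, -0.0008]), 'yaw': np.float64(-91.47), 'tilt': np.float64(0.06), 'turn': array([-0.0009,  0.0005,  0.0019]), 'shift_after_turn': array([ 0.0007,  0.0002, -0.0008])} t 7.7 p [0.5384 0.2361 0.1042] F [ 0.2   0.18 -2.26] M [0.01 0.01 0.03] w 0.0216
```

View pics/wrist3.png

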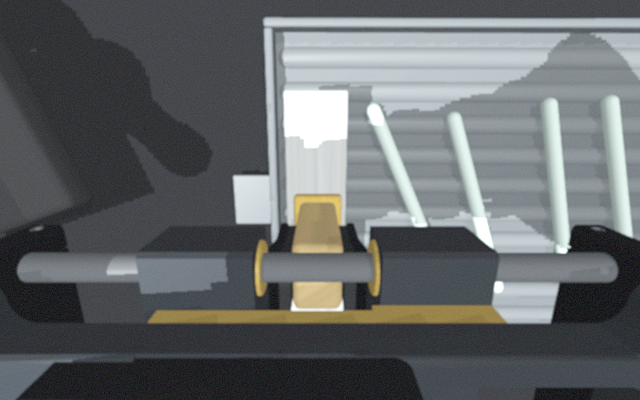

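View pics/scene3c.png

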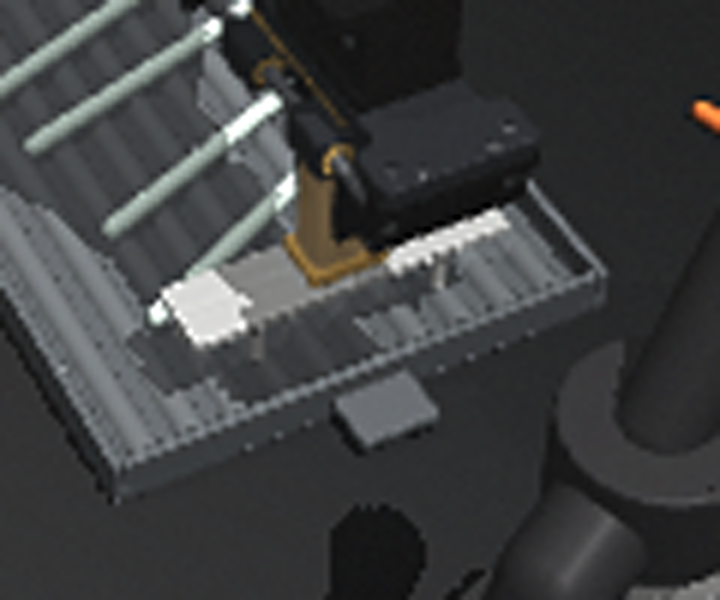

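Run:
```python
from h import *
c=np.load('wrist3.npy',allow_pickle=True).item()
g=cv2.cvtColor(c['frame'],cv2.COLOR_RGB2GRAY).astype(float)
yaw=np.radians(-1.58); ex=np.array([np.cos(yaw),np.sin(yaw)]); ey=np.array([-ex[1],ex[0]]); T0=np.array([.5332,.0555])
# rake bar end
tip=.1042-.0715; tcp=np.array([.5384,.2361])
for xx in (.082,):
  for yy in (-.019,.019): 
    w=tcp+xx*ex+yy*ey; print('bar corner pred',proj(c,[*w,tip+.032]))
b=(g>235).astype(np.uint8); b[:, :270]=0;b[:,360:]=0; ys,xs=np.where(b[80:150]); print('bar obs x',xs.min(),xs.max(),'top row per col',[(x,80+np.where(b[80:150,x])[0].min()) for x in (290,300,315,330,340)])
for tx in (.125,.131): print(tx,proj(c,[*(T0+tx*ex+.18*ey),.024]))
for cols in ((300,330),(430,445)):
  print(cols)
  for r in range(14,200 if cols[0]>400 else 90):
    P=onz(c,(np.mean(cols),r),.012)[:2]-T0; tx=P@ex*1000; 
    print(r,tx.round(1),(P@ey*1000).round(0),g[r,cols[0]:cols[1]].mean().round(0),end=' | ')
  print()
```

```text
bar corner pred [349.56607371  91.63180489]
bar corner pred [284.98732432  91.52849108]
bar obs x 284 347 top row per col [(290, np.int64(90)), (300, np.int64(91)), (315, np.int64(91)), (330, np.int64(91)), (340, np.int64(91))]
0.125 [318.34347638  28.7068386 ]
0.131 [318.36637562  18.88776764]
(300, 330)
14 137.1 182.0 71.0 | 15 136.5 182.0 71.0 | 16 135.9 182.0 88.0 | 17 135.2 182.0 130.0 | 18 134.6 182.0 169.0 | 19 133.9 182.0 192.0 | 20 133.3 182.0 202.0 | 21 132.7 182.0 206.0 | 22 132.0 182.0 210.0 | 23 131.4 182.0 212.0 | 24 130.7 182.0 208.0 | 25 130.1 182.0 192.0 | 26 129.5 182.0 164.0 | 27 128.8 182.0 126.0 | 28 128.2 182.0 100.0 | 29 127.5 182.0 92.0 | 30 126.9 182.0 94.0 | 31 126.2 182.0 119.0 | 32 125.6 182.0 164.0 | 33 124.9 182.0 191.0 | 34 124.3 182.0 197.0 | 35 123.6 182.0 197.0 | 36 123.0 182.0 197.0 | 37 122.3 182.0 196.0 | 38 121.7 182.0 196.0 | 39 121.0 182.0 196.0 | 40 120.3 182.0 197.0 | 41 119.7 182.0 197.0 | 42 119.0 182.0 199.0 | 43 118.4 182.0 202.0 | 44 117.7 182.0 204.0 | 45 117.0 182.0 203.0 | 46 116.4 182.0 193.0 | 47 115.7 182.0 181.0 | 48 115.0 182.0 1
[... 4290 characters left out ...]
39.0 | 168 27.3 85.0 138.0 | 169 26.5 85.0 139.0 | 170 25.7 85.0 139.0 | 171 24.9 85.0 139.0 | 172 24.1 85.0 138.0 | 173 23.2 85.0 138.0 | 174 22.4 84.0 138.0 | 175 21.6 84.0 135.0 | 176 20.8 84.0 133.0 | 177 20.0 84.0 136.0 | 178 19.2 84.0 140.0 | 179 18.4 84.0 146.0 | 180 17.5 84.0 151.0 | 181 16.7 84.0 155.0 | 182 15.9 84.0 158.0 | 183 15.1 84.0 159.0 | 184 14.2 84.0 157.0 | 185 13.4 84.0 157.0 | 186 12.6 83.0 155.0 | 187 11.7 83.0 152.0 | 188 10.9 83.0 149.0 | 189 10.1 83.0 146.0 | 190 9.2 83.0 143.0 | 191 8.4 83.0 137.0 | 192 7.6 83.0 133.0 | 193 6.7 83.0 133.0 | 194 5.9 83.0 135.0 | 195 5.0 83.0 137.0 | 196 4.2 83.0 137.0 | 197 3.4 83.0 136.0 | 198 2.5 82.0 137.0 | 199 1.7 82.0 137.0 |
```

Run:
```python
from h import *
c=np.load('wrist3.npy',allow_pickle=True).item()
g=cv2.cvtColor(c['frame'],cv2.COLOR_RGB2GRAY).astype(float)
yaw=np.radians(-1.58); ex=np.array([np.cos(yaw),np.sin(yaw)]); ey=np.array([-ex[1],ex[0]]); T0=np.array([.5332,.0555])
print('cam',(onz(c,(320,200),.5)-0).round(3), -np.array(c['R']).T@c['t'])
def tx(u,v,z): P=onz(c,(u,v),z)[:2]-T0; return ((P@ex)*1000).round(2)
for n,r in ((108,(48,67)),(84,(82.5,101))):
    print(n,[tx(315 if n==108 else 437,v,.008)-n for v in r])
for n,r in ((108,(48,67.4)),(84,(82.5,101)),(60,(115,133)),(36,(145.7,163.4)),(12,(176,192.5))):
    print(n,[tx(437,v,.008)-n for v in r], 'mean',np.mean([tx(437,v,.008)-n for v in r]))
print('wall top outer', tx(315,17,.024)-131,'inner',tx(315,26.5,.024)-125)
p=g[80:100,295:335].mean(1); print(p.round(0))
for z in (.0647,.0627): print('bar end',[ (v,tx(315,v,z)-82) for v in (89.5,90,90.5)], 'bottom edge z',)
tcp=np.array([.5384,.2361])-T0; print('tcp in tray',tcp@ex,tcp@ey)
```

```text
cam [0.679 0.235 0.5  ] [0.60998473 0.23422468 0.25908085]
108 [np.float64(7.75), np.float64(-5.299999999999997)]
84 [np.float64(7.909999999999997), np.float64(-5.480000000000004)]
108 [np.float64(7.8799999999999955), np.float64(-5.439999999999998)] mean 1.2199999999999989
84 [np.float64(7.909999999999997), np.float64(-5.480000000000004)] mean 1.2149999999999963
60 [np.float64(8.120000000000005), np.float64(-5.590000000000003)] mean 1.2650000000000006
36 [np.float64(8.490000000000002), np.float64(-5.68)] mean 1.4050000000000011
12 [np.float64(7.98), np.float64(-5.9)] mean 1.04
wall top outer 1.1399999999999864 inner 1.3499999999999943
[201. 189. 176. 177. 183. 184. 182. 183. 189. 204. 231. 255. 255. 255.
 255. 255. 255. 255. 255. 255.]
bar end [(89.5, np.float64(1.3799999999999955)), (90, np.float64(1.0999999999999943)), (90.5, np.float64(0.8199999999999932))] bottom edge z
bar end [(89.5, np.float64(1.5)), (90, np.float64(1.2199999999999989)), (90.5, np.float64(0.9300000000000068))] bottom edge z
tcp in tray 0.00021839202947076614 0.18067471407178556
```

The wrist view gives rib edges consistently at +1.2 mm in camera coordinates and the bar end at about +1.3 mm. The rake is therefore within about 0.2 mm of the middle-channel alignment. I'll lower in steps.

Emit:
arm_command(commands=[[[0,0,0.002,0.0005,0,0.01,0],[0,0,0,0,0,0.008,0],[0,0,0,0,0,0.002,0],[0,0,0,0,0,0.001,0],[0,0,0,0,0,0.001,0]]])

```text
time: 8.43
ee_pos: [0.5381, 0.2354, 0.0816]
eef_rot: [-0.697, 0.717, -0.0, 0.0]
ft_force: [0.6, 0.4, -1.3]
width: 0.0218
```

Run:
```python
from h import *
go([.5384,.2354,.0795],-91.58)
```

```text
{'shift': array([ 0.    , -0.0003,  0.0021]), 'yaw': np.float64(-91.58), 'tilt': np.float64(0.02), 'turn': array([-0.0003,  0.0001, -0.0001]), 'shift_after_turn': array([ 0.    , -0.0003,  0.0021])} t 8.425 p [0.5381 0.2354 0.0816] F [ 0.55  0.4  -1.28] M [ 0.05  0.05 -0.04] w 0.0218
```

Emit:
arm_command(commands=[[[0,0,0,0,0,0.001,0],[0,0,0,0,0,0.0005,0],[0,0,0,0,0,0,0]]])

```text
time: 8.8
ee_pos: [0.538, 0.2353, 0.0801]
eef_rot: [-0.697, 0.717, -0.0, 0.0]
ft_force: [-0.7, -0.1, -1.6]
width: 0.0219
```

Run:
```python
from h import *
go([.5384,.2354,.0795],-91.58)
```

```text
{'shift': array([-0.0001, -0.0004,  0.0006]), 'yaw': np.float64(-91.59), 'tilt': np.float64(0.01), 'turn': array([-0.0001, -0.0001, -0.0001]), 'shift_after_turn': array([-0.0001, -0.0004,  0.0006])} t 8.8 p [0.538  0.2353 0.0801] F [-0.66 -0.07 -1.62] M [ 0.07  0.03 -0.01] w 0.0219
```

Emit:
arm_command(commands=[[[0,0,0,0,0,0.0004,0],[0,0,0,0,0,0,0],[0,0,0,0,0,0,0]]])

```text
time: 9.18
ee_pos: [0.538, 0.2354, 0.0796]
eef_rot: [-0.697, 0.717, -0.0, -0.0]
ft_force: [1.1, 0.2, -3.1]
width: 0.0217
```

Run:
```python
from h import *
for n in ['scene','wrist']:
    c=camera(n); cv2.imwrite(f'pics/{n}4.png',c['frame'][:,:,::-1]); np.save(f'{n}4.npy',c,allow_pickle=True)
    if n=='scene': cv2.imwrite('pics/scene4c.png',cv2.resize(c['frame'][210:310,300:420,::-1],None,fx=6,fy=6,interpolation=cv2.INTER_CUBIC))
go([.5384,.2354,.0795],-91.58)
```

```text
{'shift': array([-0.0001, -0.0004,  0.0002]), 'yaw': np.float64(-91.58), 'tilt': np.float64(0.01), 'turn': array([-0.0001, -0.0001, -0.0001]), 'shift_after_turn': array([-0.0001, -0.0004,  0.0002])} t 9.275 p [0.538  0.2353 0.0797] F [-0.21 -0.15 -2.09] M [ 0.13  0.01 -0.  ] w 0.0214
```

View pics/scene4c.png

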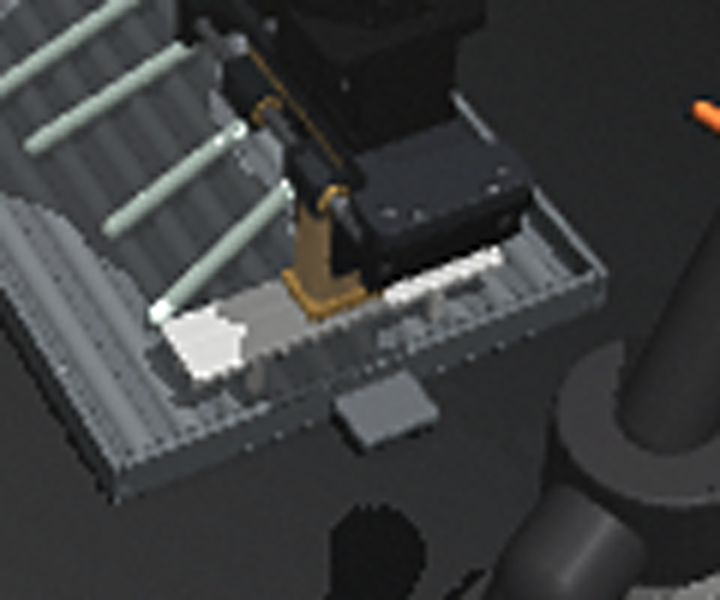

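View pics/wrist4.png

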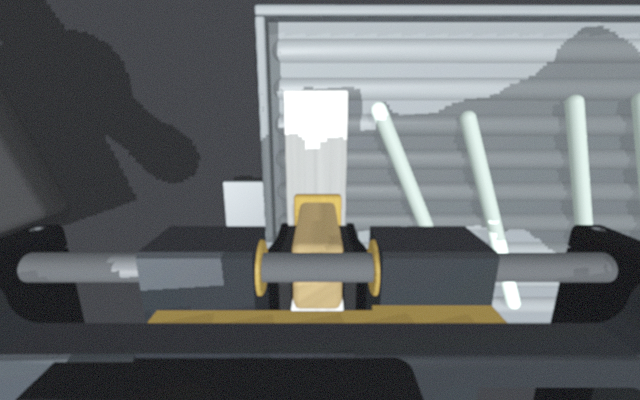

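Teeth are down in the channels: the tips are about 8.1 mm above the bench and the wrist force is just the rake's weight. All rods lie ahead of the rake, with the nearest rod end at (378,108) in the wrist view. I'll start combing along tool +x, which is tray −y.

Emit:
arm_command(commands=[[[0,0,0,0.002,0,-0.0003,0],[0,0,0,0.004,0,0,0],[0,0,0,0.005,0,0,0],[0,0,0,0.005,0,0,0],[0,0,0,0.005,0,0,0],[0,0,0,0.005,0,0,0],[0,0,0,0.005,0,0,0],[0,0,0,0.005,0,0,0],[0,0,0,0.005,0,0,0],[0,0,0,0.005,0,0,0],[0,0,0,0.005,0,0,0],[0,0,0,0.005,0,0,0],[0,0,0,0.005,0,0,0],[0,0,0,0.005,0,0,0],[0,0,0,0.005,0,0,0]]])

```text
time: 11.15
ee_pos: [0.5361, 0.164, 0.08]
eef_rot: [-0.697, 0.717, -0.0, 0.0]
ft_force: [-0.2, -0.6, -2.4]
width: 0.0218
```

```bash
cat > st.py <<'E'
from h import *
import sys
yaw=np.radians(-1.58); ex=np.array([np.cos(yaw),np.sin(yaw)]); ey=np.array([-ex[1],ex[0]]); T0=np.array([.5332,.0555])
n=sys.argv[1]
c=camera('wrist'); cv2.imwrite(f'pics/wrist{n}.png',c['frame'][:,:,::-1])
s=read_state(); p=s['ee_pos'][:2]-T0
print('tray x,y',(p@ex*1000).round(2),(p@ey*1000).round(2)); go([*(T0+.0048*0+ .005*ex+ (p@ey)*ey),.0798],-91.58)
E
python3 st.py 5
```

```text
tray x,y -0.04 107.71
{'shift': array([-0.    , -0.005 ,  0.0001]), 'yaw': np.float64(-91.63), 'tilt': np.float64(0.03), 'turn': array([-0.    , -0.0006, -0.0009]), 'shift_after_turn': array([-0.    , -0.005 ,  0.0001])} t 11.2 p [0.5361 0.1632 0.0799] F [ 1.07 -0.13 -3.16] M [-0.03  0.03 -0.03] w 0.0218
```

View pics/wrist5.png

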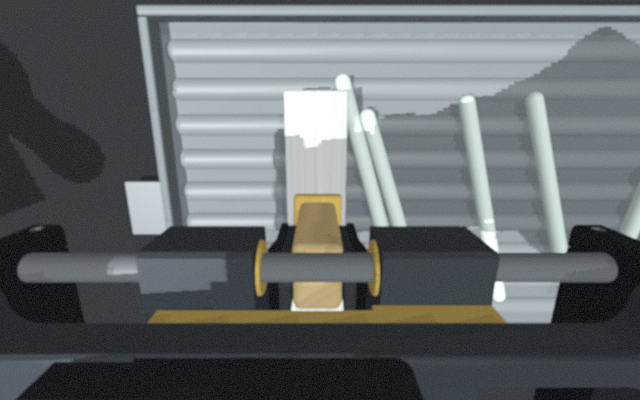

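The rods are being swept forward. Rod5's far end is at (343,80), right at the bar's end and still in front of it, and rod4's is at (369,118).

Emit:
arm_command(commands=[[[0,0,0,0.005,0,0,0],[0,0,0,0.005,0,0,0],[0,0,0,0.005,0,0,0],[0,0,0,0.005,0,0,0],[0,0,0,0.005,0,0,0],[0,0,0,0.005,0,0,0],[0,0,0,0.005,0,0,0],[0,0,0,0.005,0,0,0],[0,0,0,0.005,0,0,0],[0,0,0,0.005,0,0,0]]])

```text
time: 12.45
ee_pos: [0.5346, 0.114, 0.0799]
eef_rot: [-0.697, 0.717, -0.0, -0.0]
ft_force: [-0.7, -0.2, -1.5]
width: 0.0215
```

```bash
python3 st.py 6
```

```text
tray x,y -0.08 57.69
{'shift': array([-0.    , -0.0051,  0.0001]), 'yaw': np.float64(-91.63), 'tilt': np.float64(0.03), 'turn': array([ 0.0001, -0.0006, -0.0009]), 'shift_after_turn': array([-0.    , -0.0051,  0.0001])} t 12.5 p [0.5347 0.1132 0.0799] F [-0.13 -0.97 -1.76] M [-0.01 -0.02  0.01] w 0.0215
```

View pics/wrist6.png

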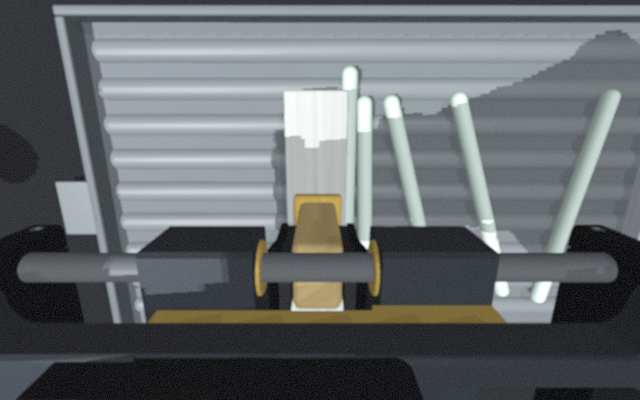

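Rods 5 and 4 are now parallel to the rake, with their ends at (349,75) and (364,103). I'll keep going.

Emit:
arm_command(commands=[[[0,0,0,0.005,0,0,0],[0,0,0,0.005,0,0,0],[0,0,0,0.005,0,0,0],[0,0,0,0.005,0,0,0],[0,0,0,0.005,0,0,0],[0,0,0,0.005,0,0,0],[0,0,0,0.005,0,0,0],[0,0,0,0.005,0,0,0],[0,0,0,0.005,0,0,0],[0,0,0,0.005,0,0,0],[0,0,0,0.005,0,0,0],[0,0,0,0.005,0,0,0],[0,0,0,0.005,0,0,0],[0,0,0,0.005,0,0,0],[0,0,0,0.005,0,0,0]]])

```text
time: 14.38
ee_pos: [0.5326, 0.039, 0.0799]
eef_rot: [-0.697, 0.717, -0.0, 0.0]
ft_force: [-0.2, -0.7, -2.5]
width: 0.0215
```

```bash
python3 st.py 7
```

```text
tray x,y -0.17 -17.32
{'shift': array([-0.    , -0.0052,  0.0001]), 'yaw': np.float64(-91.63), 'tilt': np.float64(0.03), 'turn': array([ 0.0001, -0.0006, -0.0009]), 'shift_after_turn': array([ 0.    , -0.0052,  0.0001])} t 14.425 p [0.5326 0.0382 0.0799] F [-0.39 -1.16 -3.07] M [-0.04 -0.02 -0.02] w 0.0218
```

View pics/wrist7.png

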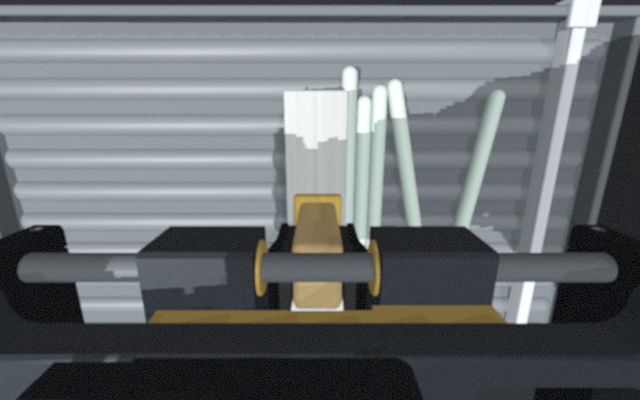

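Rods 5 to 3 are in a row, with rods 2 and 1 still ahead at (396,85) and (498,97). The stop bar runs along (570,40)–(520,320).

Emit:
arm_command(commands=[[[0,0,0,0.005,0,0,0],[0,0,0,0.005,0,0,0],[0,0,0,0.005,0,0,0],[0,0,0,0.005,0,0,0],[0,0,0,0.005,0,0,0],[0,0,0,0.005,0,0,0],[0,0,0,0.005,0,0,0],[0,0,0,0.005,0,0,0],[0,0,0,0.005,0,0,0],[0,0,0,0.005,0,0,0]]])

```text
time: 15.68
ee_pos: [0.5312, -0.0109, 0.0799]
eef_rot: [-0.697, 0.717, -0.0, -0.0]
ft_force: [0.0, 0.2, -2.1]
width: 0.0221
```

```bash
python3 st.py 8
```

```text
tray x,y -0.17 -67.3
{'shift': array([-0.    , -0.0052,  0.0001]), 'yaw': np.float64(-91.63), 'tilt': np.float64(0.03), 'turn': array([ 0.    , -0.0005, -0.0009]), 'shift_after_turn': array([ 0.    , -0.0052,  0.0001])} t 15.725 p [ 0.5312 -0.0118  0.0799] F [ 0.71 -1.08 -2.67] M [-0.04 -0.02 -0.01] w 0.0217
```

View pics/wrist8.png

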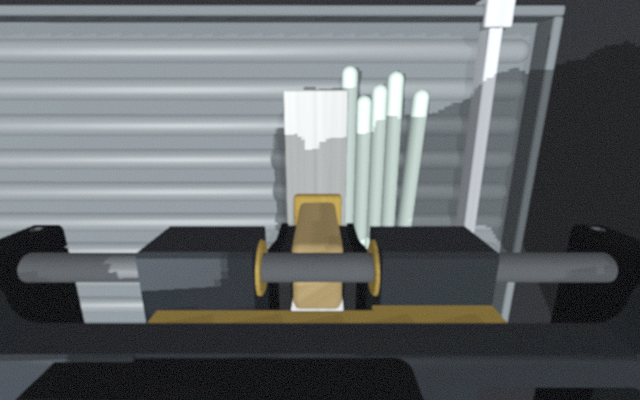

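Run:
```python
from h import *
c=camera('wrist'); g=cv2.cvtColor(c['frame'],cv2.COLOR_RGB2GRAY)
yaw=np.radians(-1.58); ex=np.array([np.cos(yaw),np.sin(yaw)]); ey=np.array([-ex[1],ex[0]]); T0=np.array([.5332,.0555])
for r in (60,70,105,140,200): print(r,list(g[r,460:505]))
for uv,z in (((482,60),.012),((482,60),.03),((477,105),.012),((477,105),.03),((465,200),.012),((465,200),.03),((429,105),.017)):
    P=onz(c,uv,z)[:2]-T0; print(uv,z,P@ex*1000,P@ey*1000)
cv2.imwrite('pics/w8c.png',cv2.resize(c['frame'][0:240,330:560,::-1],None,fx=2.4,fy=2.4,interpolation=cv2.INTER_CUBIC))
```

```text
60 [np.uint8(152), np.uint8(155), np.uint8(154), np.uint8(153), np.uint8(154), np.uint8(153), np.uint8(153), np.uint8(149), np.uint8(151), np.uint8(148), np.uint8(148), np.uint8(152), np.uint8(151), np.uint8(153), np.uint8(155), np.uint8(157), np.uint8(155), np.uint8(160), np.uint8(158), np.uint8(158), np.uint8(161), np.uint8(161), np.uint8(176), np.uint8(213), np.uint8(243), np.uint8(254), np.uint8(254), np.uint8(254), np.uint8(254), np.uint8(255), np.uint8(255), np.uint8(255), np.uint8(255), np.uint8(255), np.uint8(253), np.uint8(234), np.uint8(194), np.uint8(157), np.uint8(149), np.uint8(152), np.uint8(154), np.uint8(152), np.uint8(153), np.uint8(156), np.uint8(153)]
70 [np.uint8(157), np.uint8(157), np.uint8(157), np.uint8(151), np.uint8(152), np.uint8(147), np.uint8(150), np.uint8(150), np.uint8(152), np.uint8(146), np.uint8(150), np.uint8(149), np.uint8(153), np.uint8(159), np.uint8(156), np.uint8(159), np.uint8(158), np.uint8(160), np.uint8(161), np.uint8(162), np.uint8(166), np.uint8(191), np.uint8(224), np.uint8(245), np.uint8(254), np.uint8(254), np.uint8(255), np.uint8(255
[... 1968 characters left out ...]
(106), np.uint8(103), np.uint8(106), np.uint8(106), np.uint8(102), np.uint8(106), np.uint8(105), np.uint8(106), np.uint8(105), np.uint8(105), np.uint8(106), np.uint8(103), np.uint8(107), np.uint8(110), np.uint8(112), np.uint8(113), np.uint8(110), np.uint8(102), np.uint8(100), np.uint8(98), np.uint8(103), np.uint8(96)]
(482, 60) 0.012 102.75751832892489 -175.98623227184632
(482, 60) 0.03 100.23036012874543 -167.19174789994588
(477, 105) 0.012 74.28297721076999 -176.42514672805208
(477, 105) 0.03 74.05917625957167 -167.59515777013604
(465, 200) 0.012 6.934995907889496 -176.3985923420755
(465, 200) 0.03 12.159095251011621 -167.57075141657825
(429, 105) 0.017 74.2599487567727 -142.00335066159204
```

View pics/w8c.png

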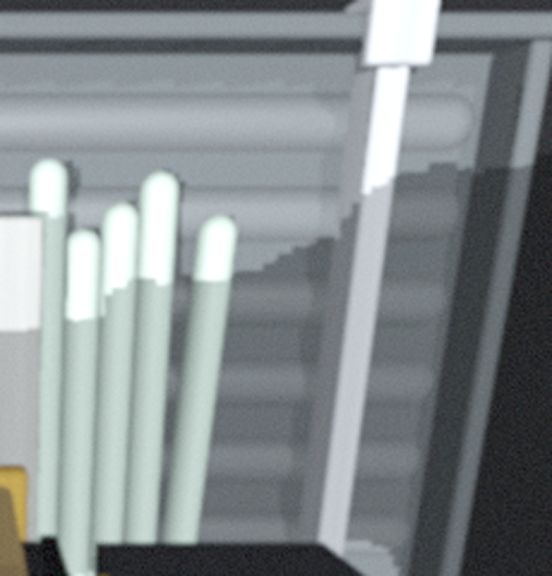

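Emit:
arm_command(commands=[[[0,0,0,0.004,0,0,0],[0,0,0,0.004,0,0,0],[0,0,0,0.004,0,0,0],[0,0,0,0.004,0,0,0],[0,0,0,0.004,0,0,0],[0,0,0,0.003,0,0,0],[0,0,0,0.002,0,0,0],[0,0,0,0.001,0,0,0],[0,0,0,0,0,0,0]]])

```text
time: 16.9
ee_pos: [0.5305, -0.0366, 0.08]
eef_rot: [-0.697, 0.717, -0.0, -0.0]
ft_force: [-0.2, 0.2, -2.2]
width: 0.0213
```

```bash
python3 st.py 9
```

```text
tray x,y -0.18 -92.1
{'shift': array([-0.    , -0.0052,  0.0001]), 'yaw': np.float64(-91.59), 'tilt': np.float64(0.01), 'turn': array([-0.    , -0.0001, -0.0001]), 'shift_after_turn': array([ 0.    , -0.0052,  0.0001])} t 16.95 p [ 0.5305 -0.0366  0.0799] F [-0.9   0.2  -1.91] M [-0.05  0.03  0.01] w 0.0216
```

View pics/wrist9.png

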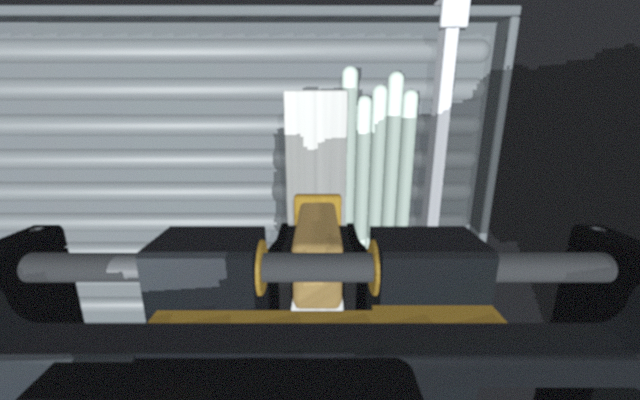

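All five rods are now parallel side by side ahead of the rake, from (349,75) to (411,98). The bar face is still a little way off at column ~430. I'll advance slowly.

Emit:
arm_command(commands=[[[0,0,0,0.001,0,0,0],[0,0,0,0.001,0,0,0],[0,0,0,0.001,0,0,0],[0,0,0,0.001,0,0,0],[0,0,0,0.001,0,0,0],[0,0,0,0.001,0,0,0],[0,0,0,0.001,0,0,0],[0,0,0,0.001,0,0,0]]])

```text
time: 17.95
ee_pos: [0.5303, -0.0446, 0.0799]
eef_rot: [-0.697, 0.717, -0.0, 0.0]
ft_force: [-0.4, -0.2, -2.4]
width: 0.0221
```

```bash
cat > ff.py <<'E'
from h import *
yaw=np.radians(-1.58); ey=np.array([-np.sin(yaw),np.cos(yaw),0]); ex=np.array([np.cos(yaw),np.sin(yaw),0]);T0=np.array([.5332,.0555,0])
L=[]
for i in range(4):
    c=camera('wrist'); s=read_state(); L.append(s['ft_force'])
L=np.array(L); p=s['ee_pos']-T0
print('t',s['time'],'Fy',(L@ey).round(2),'mean',(L@ey).mean().round(2),'Fx',(L@ex).mean().round(2),'Fz',L[:,2].mean().round(2),'tray',(p@ex*1000).round(2),(p@ey*1000).round(2),p[2].round(4),'M',s['torque'].round(2))
go([0,0,0],-91.58)
cv2.imwrite('pics/ff%d.png'%(s['time']*100),c['frame'][:,:,::-1])
E
python3 ff.py
```

```text
t 18.15 Fy [-0.41 -0.2  -0.21 -0.66] mean -0.37 Fx 0.24 Fz -1.93 tray -0.17 -100.18 0.0799 M [ 0.04 -0.03 -0.02]
{'shift': array([-0.0299,  0.5313,  0.0799]), 'yaw': np.float64(-91.59), 'tilt': np.float64(0.01), 'turn': array([-0.0001, -0.0001, -0.0002]), 'shift_after_turn': array([-0.03  ,  0.5313,  0.0799])} t 18.15 p [ 0.5303 -0.0446  0.0799] F [-0.09 -0.66 -1.8 ] M [ 0.04 -0.03 -0.02] w 0.0218
```

Emit:
arm_command(commands=[[[0,0,0,0.0005,0,0,0],[0,0,0,0.0005,0,0,0],[0,0,0,0.0005,0,0,0],[0,0,0,0.0005,0,0,0]]])

```text
time: 18.65
ee_pos: [0.5302, -0.0466, 0.08]
eef_rot: [-0.697, 0.717, -0.0, 0.0]
ft_force: [-0.1, -0.2, -2.6]
width: 0.0218
```

```bash
python3 ff.py
```

```text
t 18.85 Fy [-0.16 -0.23  0.51  0.53] mean 0.17 Fx -0.26 Fz -1.92 tray -0.19 -102.2 0.0799 M [ 0.07  0.02 -0.06]
{'shift': array([-0.0319,  0.5313,  0.0799]), 'yaw': np.float64(-91.59), 'tilt': np.float64(0.01), 'turn': array([-0.    , -0.0002, -0.0002]), 'shift_after_turn': array([-0.032 ,  0.5313,  0.0799])} t 18.85 p [ 0.5302 -0.0467  0.0799] F [-0.24  0.54 -2.09] M [ 0.07  0.02 -0.06] w 0.022
```

Emit:
arm_command(commands=[[[0,0,0,0.0005,0,0,0],[0,0,0,0.0005,0,0,0],[0,0,0,0,0,0,0]]])

```text
time: 19.23
ee_pos: [0.5302, -0.0476, 0.08]
eef_rot: [-0.697, 0.717, -0.0, 0.0]
ft_force: [-0.0, 0.9, -3.5]
width: 0.0217
```

```bash
python3 ff.py; cp $(ls -t pics/ff*.png|head -1) pics/ffa.png
```

```text
t 19.425 Fy [-0.31  0.17  1.14 -0.47] mean 0.13 Fx 0.63 Fz -2.34 tray -0.21 -103.14 0.0799 M [ 0.14 -0.   -0.01]
{'shift': array([-0.0329,  0.5313,  0.0799]), 'yaw': np.float64(-91.59), 'tilt': np.float64(0.0), 'turn': array([ 0.    , -0.0001, -0.0001]), 'shift_after_turn': array([-0.033 ,  0.5313,  0.0799])} t 19.425 p [ 0.5301 -0.0476  0.0799] F [ 1.36 -0.51 -2.76] M [ 0.14 -0.   -0.01] w 0.0218
```

View pics/ffa.png

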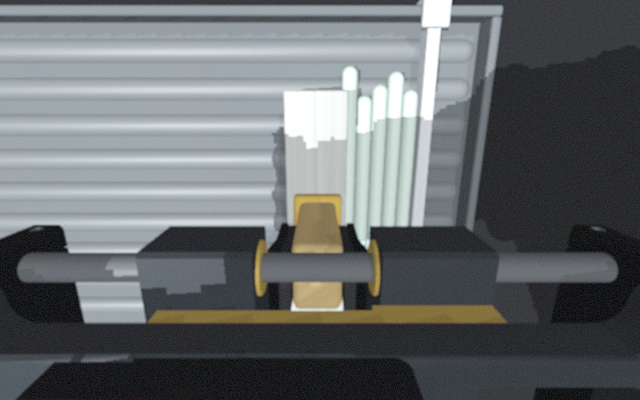

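Emit:
arm_command(commands=[[[0,0,0,0.0005,0,0,0],[0,0,0,0.0005,0,0,0],[0,0,0,0,0,0,0]]])

```text
time: 19.8
ee_pos: [0.5302, -0.048, 0.0799]
eef_rot: [-0.697, 0.717, 0.0, 0.0]
ft_force: [-0.1, 4.2, -2.0]
width: 0.0218
```

```bash
python3 ff.py
```

```text
t 20.0 Fy [3.62 4.96 5.34 4.6 ] mean 4.63 Fx -0.08 Fz -1.85 tray -0.13 -103.59 0.08 M [ 1.39 -0.04 -0.07]
{'shift': array([-0.0335,  0.5313,  0.0799]), 'yaw': np.float64(-91.57), 'tilt': np.float64(0.03), 'turn': array([-0.0001,  0.0005,  0.0003]), 'shift_after_turn': array([-0.0334,  0.5313,  0.08  ])} t 20.0 p [ 0.5302 -0.048   0.08  ] F [-0.24  4.61 -2.64] M [ 1.39 -0.04 -0.07] w 0.0213
```

Contact felt: a steady push of about 4.6 N. I'll add a trace and hold.

Emit:
arm_command(commands=[[[0,0,0,0.0002,0,0,0],[0,0,0,0,0,0,0],[0,0,0,0,0,0,0],[0,0,0,0,0,0,0],[0,0,0,0,0,0,0]]])

```text
time: 20.62
ee_pos: [0.5302, -0.0481, 0.08]
eef_rot: [-0.697, 0.717, 0.0, 0.0]
ft_force: [-0.2, 4.4, -1.4]
width: 0.0216
```

```bash
python3 ff.py; cp $(ls -t pics/ff*.png|head -1) pics/ffb.png
python3 - <<'E'
from h import *
c=camera('scene'); cv2.imwrite('pics/s5c.png',cv2.resize(c['frame'][160:300,240:420,::-1],None,fx=4,fy=4,interpolation=cv2.INTER_CUBIC))
E
```

```text
t 20.825 Fy [5.31 5.1  5.19 5.5 ] mean 5.27 Fx -0.19 Fz -1.57 tray -0.15 -103.67 0.08 M [ 1.6   0.01 -0.05]
{'shift': array([-0.0336,  0.5313,  0.0799]), 'yaw': np.float64(-91.56), 'tilt': np.float64(0.04), 'turn': array([-0.0001,  0.0007,  0.0003]), 'shift_after_turn': array([-0.0335,  0.5313,  0.08  ])} t 20.825 p [ 0.5302 -0.0481  0.08  ] F [-0.13  5.51 -1.54] M [ 1.6   0.01 -0.05] w 0.0217
```

View pics/ffb.png

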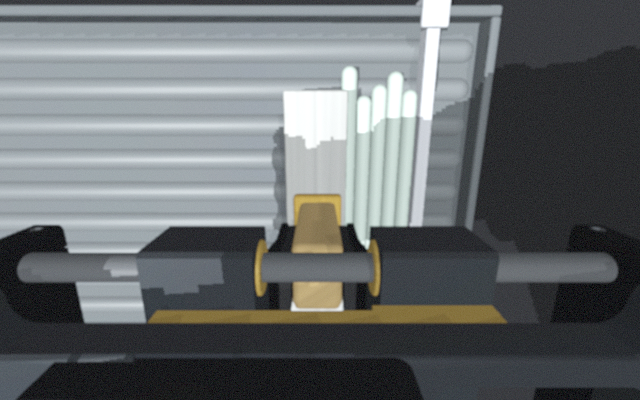

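View pics/s5c.png

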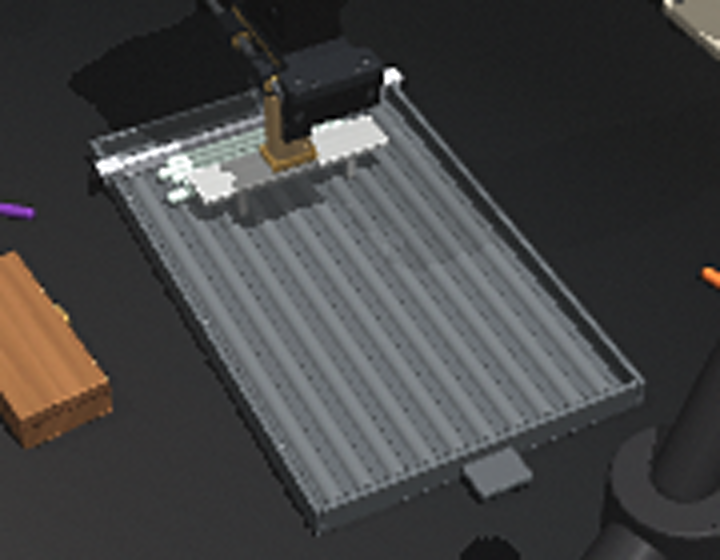

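The row is snug: the push is a steady 5.3 N, the teeth front is at tray y ≈ −119.7 mm, and the rod ends are side by side at columns 349–410 against the bar. I'll back off and lift.

Emit:
arm_command(commands=[[[0,0,0,-0.0007,0,0,0],[0,0,0,-0.001,0,0,0],[0,0,0,-0.003,0,0,0],[0,0,0,-0.005,0,0,0],[0,0,0,-0.008,0,0,0],[0,0,0,-0.005,0,0,0],[0,0,0,0,0,0,0],[0,0,0,0,0,-0.004,0],[0,0,0,0,0,-0.012,0],[0,0,0,0,0,-0.03,0],[0,0,0,0,0,-0.04,0],[0,0,0,0,0,0,0]]])

```text
time: 22.38
ee_pos: [0.5328, -0.0261, 0.1699]
eef_rot: [-0.697, 0.717, -0.003, 0.002]
ft_force: [0.0, 0.0, -3.1]
width: 0.0219
```

Run:
```python
from h import *
go([.49,-.299,.165],-91.58)
c=camera('scene'); cv2.imwrite('pics/s6c.png',cv2.resize(c['frame'][130:250,220:400,::-1],None,fx=4.4,fy=4.4,interpolation=cv2.INTER_CUBIC))
c=camera('wrist'); cv2.imwrite('pics/w6.png',c['frame'][:,:,::-1])
```

```text
{'shift': array([0.2739, 0.0352, 0.0049]), 'yaw': np.float64(-91.6), 'tilt': np.float64(0.38), 'turn': array([-0.0065, -0.0006, -0.0004]), 'shift_after_turn': array([0.2739, 0.0353, 0.0049])} t 22.375 p [ 0.5328 -0.0261  0.1699] F [ 0.02  0.   -3.09] M [ 0.02  0.04 -0.02] w 0.0219
```

View pics/s6c.png

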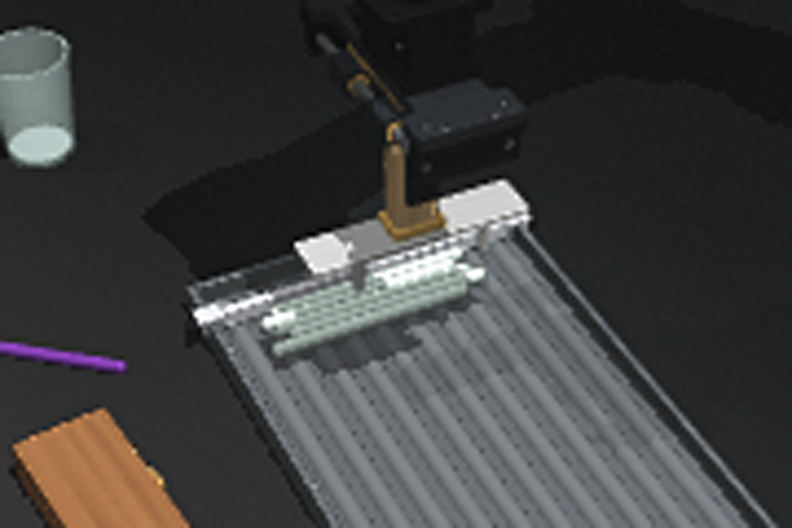

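View pics/w6.png

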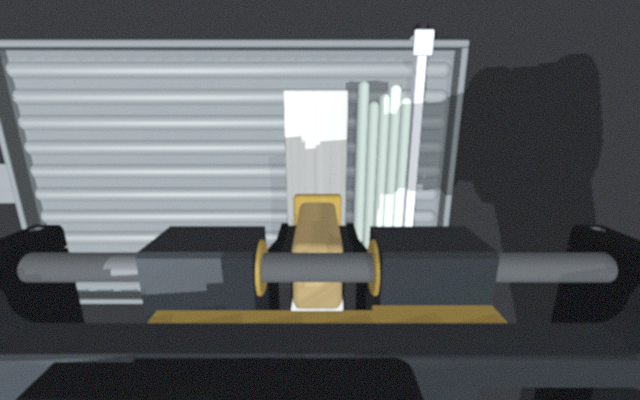

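The row stayed in place as a close row at the bar, and the rake is in the air. I'll move it to the bench right of the tray, beyond the bar.

Emit:
arm_command(commands=[[[0,0,0,0.015,0.002,0,0],[0,0,0,0.03,0.0038,0,0],[0,0,0,0.04,0.005,0,0],[0,0,0,0.045,0.006,0,0],[0,0,0,0.045,0.006,0,0],[0,0,0,0.045,0.006,0,0],[0,0,0,0.03,0.004,0,0],[0,0,0,0.018,0.0022,0,0],[0,0,0,0.006,0,0,0],[0,0,0,0,0,0,0],[0,0,0,0,0,0,0]]])

```text
time: 23.85
ee_pos: [0.4887, -0.2977, 0.166]
eef_rot: [-0.698, 0.716, 0.0, 0.0]
ft_force: [0.0, 0.3, -1.8]
width: 0.0217
```

Run:
```python
from h import *
go([.49,-.299,.0725],-91.58)
```

```text
{'shift': array([ 0.0014, -0.0013,  0.0935]), 'yaw': np.float64(-91.48), 'tilt': np.float64(0.02), 'turn': array([-0.0002,  0.0004,  0.0018]), 'shift_after_turn': array([ 0.0013, -0.0013,  0.0935])} t 23.85 p [ 0.4887 -0.2977  0.166 ] F [ 0.02  0.28 -1.81] M [0.03 0.04 0.04] w 0.0217
```

Emit:
arm_command(commands=[[[0,0,0,0,0,0.02,0],[0,0,0,0,0,0.03,0],[0,0,0,0,0,0.025,0],[0,0,0,0,0,0.012,0],[0,0,0,0,0,0.004,0],[0,0,0,0,0,0.002,0],[0,0,0,0,0,0,0],[0,0,0,0,0,0,0]]])

```text
time: 24.85
ee_pos: [0.4885, -0.2992, 0.0736]
eef_rot: [-0.697, 0.717, -0.001, 0.0]
ft_force: [-0.3, -1.0, -2.0]
width: 0.0217
```

```bash
python3 ff.py
```

```text
t 25.05 Fy [ 0.8   0.22  0.89 -0.54] mean 0.34 Fx 0.03 Fz -2.36 tray -35.1 -355.67 0.0732 M [0.06 0.05 0.02]
{'shift': array([-0.2854,  0.4964,  0.0729]), 'yaw': np.float64(-91.59), 'tilt': np.float64(0.02), 'turn': array([-0.0003, -0.0003, -0.0001]), 'shift_after_turn': array([-0.2855,  0.4964,  0.0732])} t 25.05 p [ 0.4883 -0.2991  0.0732] F [-0.1  -0.54 -1.95] M [0.06 0.05 0.02] w 0.0214
```

Emit:
arm_command(commands=[[[0,0,0,0,0,0.001,0],[0,0,0,0,0,0.0005,0],[0,0,0,0,0,0.0003,0],[0,0,0,0,0,0,0]]])

```text
time: 25.55
ee_pos: [0.4883, -0.299, 0.0714]
eef_rot: [-0.697, 0.717, -0.0, -0.0]
ft_force: [-1.2, 1.3, 2.3]
width: 0.0218
```

```bash
python3 ff.py
```

```text
t 25.75 Fy [0.37 0.99 0.35 1.02] mean 0.68 Fx -1.8 Fz 4.05 tray -35.14 -355.65 0.0714 M [0.35 0.53 0.06]
{'shift': array([-0.2854,  0.4964,  0.0712]), 'yaw': np.float64(-91.59), 'tilt': np.float64(0.02), 'turn': array([-0.0002, -0.0002, -0.0001]), 'shift_after_turn': array([-0.2855,  0.4963,  0.0714])} t 25.75 p [ 0.4883 -0.299   0.0714] F [-2.2   1.08  3.72] M [0.35 0.53 0.06] w 0.0218
```

Standing on the bench: Fz rose by about 6 N. I'll release gradually and withdraw upward.

Emit:
arm_command(commands=[[[0,0,0,0,0,-0.0003,30],[0,0,0,0,0,0,40],[0,0,0,0,0,0,60],[0,0,0,0,0,0,80],[0,0,0,0,0,0,100],[0,0,0,0,0,0,100],[0,0,0,0,0,0,100],[0,0,0,0,0,0,100]]])

```text
time: 26.75
ee_pos: [0.4882, -0.299, 0.0715]
eef_rot: [-0.697, 0.717, -0.0, -0.0]
ft_force: [-0.8, -0.4, 0.8]
width: 0.0837
```

```bash
python3 ff.py
```

```text
t 26.95 Fy [ 0.44  0.28 -0.71  0.49] mean 0.12 Fx -0.02 Fz 0.07 tray -35.23 -355.65 0.0715 M [0.06 0.05 0.04]
{'shift': array([-0.2854,  0.4963,  0.0714]), 'yaw': np.float64(-91.59), 'tilt': np.float64(0.01), 'turn': array([-0.    , -0.0001, -0.0002]), 'shift_after_turn': array([-0.2855,  0.4962,  0.0715])} t 26.95 p [ 0.4882 -0.299   0.0715] F [-0.43  0.5   0.21] M [0.06 0.05 0.04] w 0.0863
```

Emit:
arm_command(commands=[[[0,0,0,0,0,-0.02,100],[0,0,0,0,0,-0.03,100],[0,0,0,0,0,-0.04,100],[0,0,0,0,0,-0.05,100],[0,0,0,0.035,0.03,-0.01,100],[0,0,0,0.04,0.03,0,100],[0,0,0,0.04,0.03,0,100],[0,0,0,0.04,0.03,0,100],[0,0,0,0.04,0.03,0,100],[0,0,0,0.03,0.02,0,100],[0,0,0,0,0,0,100]]])

```text
time: 28.32
ee_pos: [0.309, -0.5216, 0.2211]
eef_rot: [-0.695, 0.719, 0.0, -0.001]
ft_force: [-0.7, 0.8, 0.4]
width: 0.0869
```

Run:
```python
from h import *
yaw=np.radians(-1.58); ex=np.array([np.cos(yaw),np.sin(yaw)]); ey=np.array([-ex[1],ex[0]]); T0=np.array([.5332,.0555])
go([0,0,0])
c=camera('top');F=c['frame'][:,:,::-1]
cv2.imwrite('pics/t9.png',F); cv2.imwrite('pics/t9c.png',cv2.resize(F[150:270,330:480],None,fx=5,fy=5,interpolation=cv2.INTER_CUBIC))
s=camera('scene'); cv2.imwrite('pics/s9.png',cv2.resize(s['frame'][110:240,220:400,::-1],None,fx=4.4,fy=4.4,interpolation=cv2.INTER_CUBIC))
hsv=cv2.cvtColor(F,cv2.COLOR_BGR2HSV)
w=((hsv[...,2]>135)&(hsv[...,1]<70)).astype(np.uint8); w[:185]=0;w[275:]=0;w[:,:410]=0;w[:,470:]=0
ys,xs=np.where(w); Q=np.float32([onz(c,p,.032)[:2]*1000 for p in zip(xs,ys)]); print('rake',cv2.minAreaRect(Q))
```

```text
{'shift': array([-0.5112,  0.3258,  0.2212]), 'yaw': np.float64(-91.89), 'tilt': np.float64(0.08)} t 28.325 p [ 0.309  -0.5216  0.2211] F [-0.75  0.8   0.37] M [ 0.06 -0.05  0.01] w 0.0869
rake ((488.3219299316406, -299.9183654785156), (41.338706970214844, 164.14894104003906), 89.65218353271484)
```

View pics/t9c.png

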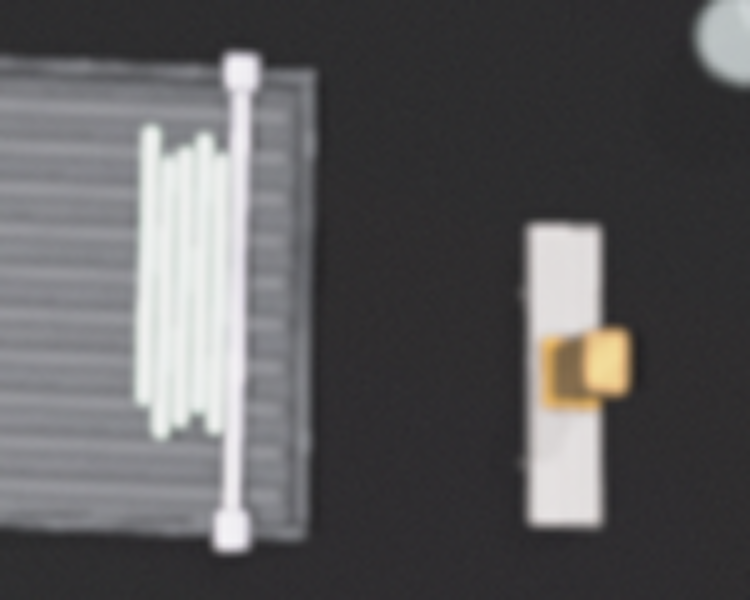

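View pics/s9.png

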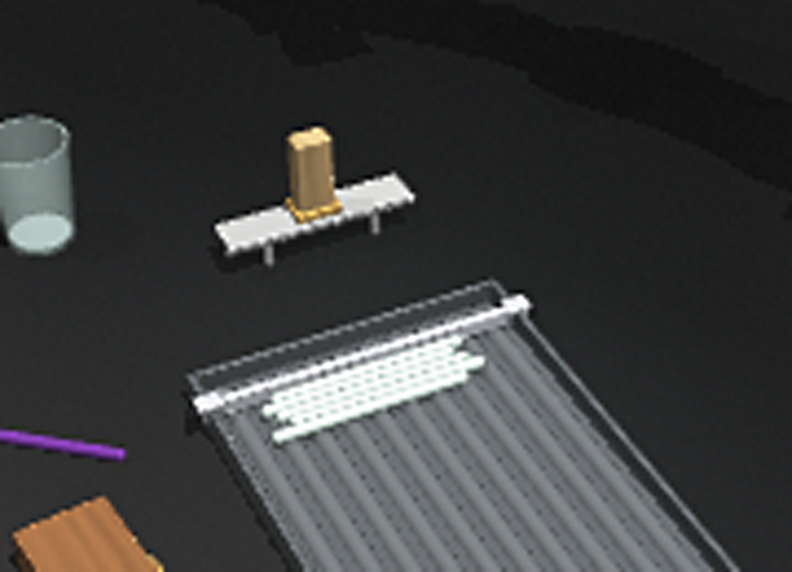

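View pics/t9.png

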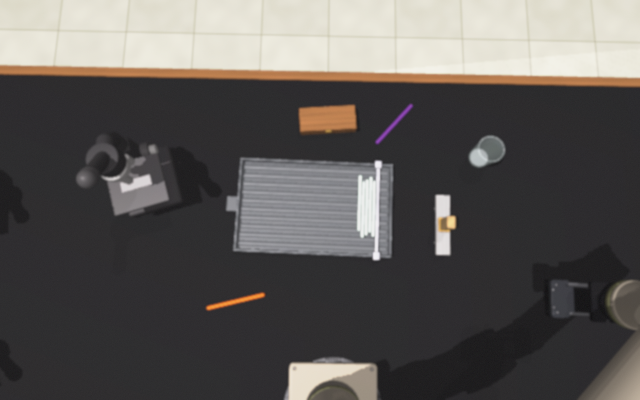

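Run:
```python
from h import *
yaw=np.radians(-1.58); ex=np.array([np.cos(yaw),np.sin(yaw)]); ey=np.array([-ex[1],ex[0]]); T0=np.array([.5332,.0555])
c=camera('top');F=c['frame'];g=cv2.cvtColor(F,cv2.COLOR_RGB2GRAY).astype(float)
big=cv2.resize(F[170:242,350:385,::-1],None,fx=10,fy=8,interpolation=cv2.INTER_CUBIC); cv2.imwrite('pics/rods.png',big)
for r in (185,195,205,215,225):
    row=g[r,350:376]; th=(row[:5].mean()+row.max())/2; i=np.where(row>th)[0][0]; u=350+i-1+(th-row[i-1])/(row[i]-row[i-1])
    P=onz(c,(u,r),.017)[:2]-T0; print(r,round(u,2),(P@ex*1000).round(1),'left edge tray y',(P@ey*1000).round(1), row.astype(int))
s=read_state(); print(s['time'],np.abs(s['joint_vel']).max(),s['ft_force'])
```

```text
185 357.58 67.4 left edge tray y -119.4 [130 128 127 129 128 128 128 150 206 235 236 225 227 236 236 232 236 237
 226 226 237 236 233 236 236 224]
195 357.52 38.7 left edge tray y -120.0 [139 139 139 139 137 135 135 159 214 237 236 229 233 236 228 226 236 236
 226 230 235 229 225 235 236 223]
205 357.12 10.2 left edge tray y -119.7 [147 145 147 146 146 147 155 187 226 237 229 226 235 236 226 226 237 235
 232 236 237 226 226 236 234 223]
215 356.62 -18.1 left edge tray y -119.2 [135 135 134 135 134 135 154 205 234 237 224 223 236 236 230 233 236 228
 226 235 236 227 230 236 230 222]
225 356.55 -46.2 left edge tray y -119.8 [139 137 135 135 136 136 158 210 236 236 226 230 236 230 226 235 236 226
 227 237 237 233 236 237 228 228]
28.475 0.009481042994406351 [ 0.64638833 -0.19332754  0.09333285]
```

View pics/rods.png

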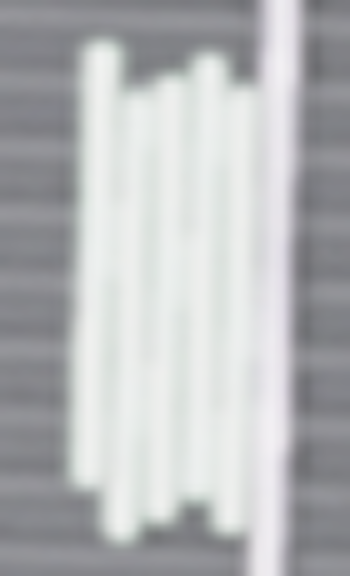

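The five rods lie as a gapless parallel row. Its outer edge is at tray y ≈ −119.6 mm all along, so rod5's axis is near −124.6 mm. The rake stands free on the bench.

```bash
python3 -c "
from bench import *
print(close_job())"
```

```text
the job is handed in; nothing more can be done
None
```

I combed all five rods up to the stop bar with the rake, pressed the row snug, and stood the rake back on the bench. The job was handed in at about 28.5 s of the 72 s allowed, and no verdict is reported.

- **Seating the teeth:** I set the rake down at tray y ≈ 180 mm with the tips about 0.1–0.6 mm above the tray floor. Every rod was on the stop-bar side of it. The wrist force there showed little more than the rake's own weight.
- **Pressing the row:** I felt contact at rake y ≈ −103.6 mm and held a steady push for about a second, at 4.6 to 5.3 N.
- **Rods at the end:** They lie side by side in one layer. The row's outer edge is at tray y −119.2 to −120.0 mm along its length, which matches where the teeth front stopped. That puts the outermost rod's axis near −124.6 mm, and it lies parallel to the bar within about 0.015 rad.
- **Rake at the end:** It stands upright near (0.488, −0.300), between the tray and the robot's right-hand side. The gripper is open and well clear.
- **Other objects:** The microscope, beaker, slide box and both look-alike rods appear where they started in the last top view.

- **Stop-bar position:** It was never measured exactly. The pictures put its face roughly at tray y −170 mm, consistent with where contact was felt.
- **Lift after combing:** The arm was briefly about 2 mm and 0.4° off its commanded pose. The rake was well above the tray then, and this cleared before placing.

No check failed.

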